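Load pattern wheels on the keyed embossing spindle

TASK

Load the embossing stand: with its bridge arm closed, turn the lock collar fully back to its unlocked mark, then swing the arm well clear of the spindle (about a quarter turn) and put every pattern wheel on the table onto the spindle, keyway over key, in any order, each fully home so that they lie flat on one another from the shoulder up. Then swing the arm fully closed with the collar still unlocked, and turn the collar to its locked mark. Do not tip over the paper cups; if a wheel gets knocked aside, load it all the same.

Things in the scene. Friction and masses are not known exactly. Their poses are not given: they have to be found in the camera images.
- wheel0: Coral openwork pattern wheel, a round lobe at each corner; may be absent. 10 mm thick, 40 g, 48 mm across four flat rim sides (normals own x, y; middle 24 mm good to grip), 70 mm corner to corner. Origin: bore centre at mid thickness; z along the bore. Bore 18.4 mm; keyway slot 7.6 mm wide reaches 14.5 mm from the axis towards own +x, with a dark index line beyond it. Same either face up.
- wheel1: Coral openwork pattern wheel, a pointed square tooth at each corner; may be absent. 10 mm thick, 40 g, 48 mm across four flat rim sides (normals own x, y; middle 24 mm good to grip), 70 mm corner to corner. Origin: bore centre at mid thickness; z along the bore. Bore 18.4 mm; keyway slot 7.6 mm wide reaches 14.5 mm from the axis towards own +x, with a dark index line beyond it. Same either face up.
- wheel2: Coral openwork pattern wheel, a broad flat bar across each corner (octagonal look); may be absent. 10 mm thick, 40 g, 48 mm across four flat rim sides (normals own x, y; middle 24 mm good to grip), 70 mm corner to corner. Origin: bore centre at mid thickness; z along the bore. Bore 18.4 mm; keyway slot 7.6 mm wide reaches 14.5 mm from the axis towards own +x, with a dark index line beyond it. Same either face up.
- wheel3: Coral openwork pattern wheel, a thin straight spoke end at each corner; may be absent. 10 mm thick, 40 g, 48 mm across four flat rim sides (normals own x, y; middle 24 mm good to grip), 70 mm corner to corner. Origin: bore centre at mid thickness; z along the bore. Bore 18.4 mm; keyway slot 7.6 mm wide reaches 14.5 mm from the axis towards own +x, with a dark index line beyond it. Same either face up.
- spindle (a point): Foot of the upright steel keyed spindle, on its axis, on the top of the 40 mm round shoulder (30 mm above the table) where the first wheel rests. x points to the key, z up. Spindle 16 mm diameter. Key 4.8 mm wide, reaching 12.5 mm from the axis, from the foot up to 34 mm, then 2.4 mm wide to 37 mm. Wheels have 1.2 mm radial play and up to 0.2 rad each way on the key, and stack up to four high, touching.
- spindle_tip (a point): Top of the spindle, 49 mm above its foot, on the axis: plain round 16 mm shaft from the key's top (37 mm above the foot) to 39 mm, then a cone to 8 mm diameter at 49 mm. A wheel goes down past the key's top only with its slot over the key.
- stand: Grey stand, fixed to the table. Origin under the spindle's axis, at table height; x to the spindle's key. Base plate 20 mm high, x -55 to 55 mm, y -55 to 180 mm; 28 mm round hinge post of the arm at y = +130 mm.
- bridge (a joint): Swing of the bridge arm about its upright hinge, rad: 0 = closed (at its stop, over the spindle), grows as the free end swings clockwise seen from above, to the stand's -x side; stop at 1.75. Friction 0.05 N m; stays where left.
- bridge_hinge (a point): On the bridge arm's hinge axis at the arm's underside, 84 mm above the table. The arm is a flat aluminium bar 10 mm thick, 32 mm wide, ending in a round pad of 40 mm radius about the collar's axis, 130 mm from the hinge. Axes turn with the arm: -y points from hinge to collar.
- bridge_handle (a point): Centre of the top end of the arm's upright black handle peg, 14 mm diameter, standing 46 mm above the arm's top face, 50 mm from the hinge axis towards the collar; top 140 mm above the table. Axes turn with the arm.
- collar (a joint): Turn of the captive lock collar on the arm's free end, rad: 0 = unlocked (stop; pointer at the short, wide black mark), grows anticlockwise seen from above; 1.05 = locked (pointer at the long, thin black mark). Can be turned past it, to a stop at 1.5. Friction 0.04 N m; stays where left.
- collar_grip (a point): Top centre of the collar's grip bar, on the collar's axis, 131 mm above the table. Black bar 12 mm thick (own x), 38 mm long (own y), 28 mm high on a 48 mm disc. Axes turn with the collar; own -y is the pointer, with a white line on the bar's top. At 0 the pointer points straight away from the hinge.
- cup_a: Standing paper cup, a bystander, 80 mm diameter, 92 mm high, origin at the centre of its underside, z up.
- cup_b: Another such paper cup, a bystander.
Mind the look-alikes: they are no part of the job. What is shaped like the wheel0 but grey or turquoise is not meant.

How it is judged:
On the way, in this order (a step that is already met when the one before it is completed fails the run):
1. the collar is turned to unlocked while the arm is closed (value of joint collar below 0.15 rad and value of joint bridge below 0.12 rad), for 0.1 s.
2. the arm is swung open, about a quarter turn (value of joint bridge above 1.25 rad), for 0.2 s.
3. every wheel present is keyed on the spindle, fully home, arm open (horizontal distance between each of wheel0, wheel1, wheel2, wheel3 and spindle below 0.004 m and z of each of wheel0, wheel1, wheel2, wheel3 in the frame of spindle below 0.038 m and angle between the x axis of each of wheel0, wheel1, wheel2, wheel3 and the x axis of spindle, either way round below 0.25 rad and angle between the z axis of each of wheel0, wheel1, wheel2, wheel3 and the z axis of spindle, either way round below 0.06 rad and (z of wheel0 in the frame of spindle below 0.008 m or z of wheel1 in the frame of spindle below 0.008 m or z of wheel2 in the frame of spindle below 0.008 m or z of wheel3 in the frame of spindle below 0.008 m) and (z of wheel0 in the frame of spindle between 0.012 and 0.018 m or z of wheel1 in the frame of spindle between 0.012 and 0.018 m or z of wheel2 in the frame of spindle between 0.012 and 0.018 m or z of wheel3 in the frame of spindle between 0.012 and 0.018 m) and (z of wheel0 in the frame of spindle between 0.022 and 0.028 m or z of wheel1 in the frame of spindle between 0.022 and 0.028 m or z of wheel2 in the frame of spindle between 0.022 and 0.028 m or z of wheel3 in the frame of spindle between 0.022 and 0.028 m) and value of joint bridge above 0.8 rad), for 0.3 s.
4. the arm is closed with the collar still unlocked (value of joint bridge below 0.08 rad and value of joint collar below 0.3 rad), for 0.2 s.
5. the collar is turned to its locked mark (value of joint collar between 0.93 and 1.17 rad and value of joint bridge below 0.08 rad), for 0.2 s.
At the end, for the whole second after the job is handed in: Every wheel present is on the spindle (4 mm off axis, keyway 0.25 rad, flat 0.06 rad), stacked without gaps from the shoulder (origins 5, 15, 25, 35 mm above the foot, within 3 mm), at rest; arm within 0.08 rad of closed; collar within 0.12 rad of the locked mark (1.05) (all of step 5 and horizontal distance between each of wheel0, wheel1, wheel2, wheel3 and spindle below 0.004 m and z of each of wheel0, wheel1, wheel2, wheel3 in the frame of spindle below 0.038 m and angle between the x axis of each of wheel0, wheel1, wheel2, wheel3 and the x axis of spindle, either way round below 0.25 rad and angle between the z axis of each of wheel0, wheel1, wheel2, wheel3 and the z axis of spindle, either way round below 0.06 rad and (z of wheel0 in the frame of spindle below 0.008 m or z of wheel1 in the frame of spindle below 0.008 m or z of wheel2 in the frame of spindle below 0.008 m or z of wheel3 in the frame of spindle below 0.008 m) and (z of wheel0 in the frame of spindle between 0.012 and 0.018 m or z of wheel1 in the frame of spindle between 0.012 and 0.018 m or z of wheel2 in the frame of spindle between 0.012 and 0.018 m or z of wheel3 in the frame of spindle between 0.012 and 0.018 m) and (z of wheel0 in the frame of spindle between 0.022 and 0.028 m or z of wheel1 in the frame of spindle between 0.022 and 0.028 m or z of wheel2 in the frame of spindle between 0.022 and 0.028 m or z of wheel3 in the frame of spindle between 0.022 and 0.028 m) and linear speed of each of wheel0, wheel1, wheel2, wheel3 below 0.02 m/s); the robot touches nothing.
It fails at once if a paper cup is tipped over (angle between any of cup_a, cup_b's own z axis and vertical above 0.6 rad).
Of wheel0, wheel1, wheel2, wheel3 only 3 to 4 are there at a start; the rules pass over those that are not, and their reading is None.
At some moment in a run one of wheel0, wheel1, wheel2, wheel3 may be knocked a few centimetres aside while the robot is not near it.
Once in a run the grip may slacken for a moment while it holds something.
It also fails if it takes over 208 s, if anything falls off the work surface, if the arm or the gripper's body presses on something with over 40 N, if the wrist force passes 120 N, or if a joint passes its speed limit or range.

ROBOT

A 6-joint arm with a two-finger parallel gripper is mounted at the origin on the work surface. World frame = base frame: x ahead of the robot, y to its left, z up, the work surface at z = 0. Lengths are in m, angles in rad, forces in N, time in s.
With the tool pointing down it reaches from about 0.35 to 0.775 m from the base axis. Payload 5.5 kg.
Tool frame: the origin (TCP) lies midway between the tips of the shut fingers; the grasp point (between the pads) lies 19 mm behind it; z points along the fingers, x is the direction in which the jaws open and shut, and the axes are right-handed (so a half turn about z gives the same grasp; the last joint's range is limited). The gripper opens to 85 mm and grips with 20 to 120 N. Pads are 22 mm wide; open, the fingers measure 114 mm over their backs; the gripper's body (76 mm by 85 mm) begins 54 mm behind the grasp point. The pads swing forward as they close: fully open they stand 13 mm farther back than shut.
Start: joints at [1.086, 0.313, 0.046, 1.304, 0, 1.431], TCP at [0.194, 0.541, 0.199] pointing down, gripper open.
Joint ranges: [-2.76, 2.76], [-0.86, 1.69], [-1.03, 1.26], [-2.2, 2.34], [-1.47, 1.5], [-3.14, 3.14]. Speed limits (rad/s): [2.57, 2.57, 3.14, 3.14, 3.14, 3.14].

INTERFACE

Orientations are given as a unit quaternion [w, x, y, z].
In Python, from workcell import env gives the robot as it stands.
- The arm moves only by the tool servo_tool, never from a script. Its argument "targets" is a list of rows, each an object with "xyz": the shift along the tool's x, y, z in m, a list of three; "twist": the turn, a rotation vector about the tool's x, y, z in rad, a list of three; "jaw": the opening, from 0 (shut) to 1 (fully open). A call has 1 to 12 rows; each row is the pose to reach, as a shift and turn from the pose commanded when the call began, along the tool's axes at that moment; what a row does not reach only later rows make up. A row lasts 1/12 s, in which the tool goes at most 41.7 mm and 7.16 degrees, less where a joint would pass 70% of its speed; a pose out of reach is approached as far as the arm can. A call with a gripper value outside its range is refused whole. The fingers move at their own pace and stop on an object; "squeeze" is the grip in N (left out, the last holds). Time passes only in rows, so rows that repeat a pose let the fingers close. It gives the time, the measured TCP pose, the force and the opening at its end, in the units of the state.
- env.get_state(): the state, without advancing time (a new reading comes with each control period).
- env.read_camera(name): name is "scene" or "top"; returns a dict with "color" (480x640x3 uint8, red, green, blue), "depth" (480x640 float32, m along the optical axis (not along the pixel's ray), 0 where there is no reading), "fx", "fy", "cx", "cy" (pixels), "eye" and "attitude" of the camera in the world. Camera axes: x right, y down, z forward; pixel columns grow to the right and rows downward; lengths in m; the calibration is good to about 2 mm. A picture is of the moment at which its call begins.
- env.hand_in(): hands the job in, once; it reports no verdict.
The state is a dict: "clock": time; "joint_pos": joint angles; "qvel": joint speeds; "tau": joint torques, N m; "tcp_pos": TCP position; "orientation": TCP orientation; "wrist_force": force on the tool from outside, world axes, zero at the start; "ft_torque": the same for the moment, N m; "finger_gap": finger opening in m.
Only numpy, scipy, OpenCV 4.12 (cv2) and the standard library are available. Lean on these libraries where they do the work, as an engineer would, in place of code of your own. Each camera call takes 0.05 s, during which the arm holds its last target. There are 200 camera calls.

## Working session

There is one attempt and no reset: what is moved stays moved. The work goes in short steps, Python scripts to look and compute and a tool call to move; the robot and the scene stay as the last step left them, time stands still between calls to the robot, and variables do not carry over. Pictures are saved under pics/ and viewed, about 12 in all and at most 16, crops included, and the job is handed in when it is done.

Besides the shell and the picture viewer there is one more tool, called after "Request:" as name([rows], argument=value, ...), one row to a line, values as JSON. servo_tool: Moves the arm, as the interface text tells. Its arguments: {"type":"object","properties":{"targets":{"type":"array","items":{"type":"object","properties":{"xyz":{"type":"array","items":{"type":"number"}},"twist":{"type":"array","items":{"type":"number"}},"jaw":{"type":"number"}}}},"squeeze":{"type":"number"}},"required":["targets"]}

```bash
ls; mkdir -p pics; cat > h.py <<'E'
from workcell import env
import numpy as np, cv2
from scipy.spatial.transform import Rotation as R
def rot(q): q=np.asarray(q,float); return R.from_quat([q[1],q[2],q[3],q[0]]).as_matrix() if q.size==4 else q.reshape(3,3)
def cam(n):
    c=env.read_camera(n); c['R']=rot(c['attitude']); c['eye']=np.array(c['eye']); return c
def ray(c,u,v,z):
    d=c['R']@np.array([(u-c['cx'])/c['fx'],(v-c['cy'])/c['fy'],1.]); return c['eye']+d*(z-c['eye'][2])/d[2]
def proj(c,p):
    q=c['R'].T@(np.asarray(p,float)-c['eye']); return np.array([c['cx']+c['fx']*q[0]/q[2],c['cy']+c['fy']*q[1]/q[2]])
def cloud(c):
    v,u=np.mgrid[:480,:640]; D=c['depth']
    P=np.stack([(u-c['cx'])/c['fx']*D,(v-c['cy'])/c['fy']*D,D],-1)@c['R'].T+c['eye']; P[D==0]=np.nan; return P
def save(c,n,box=None,s=1):
    im=c['color'][...,::-1]
    if box: im=im[box[1]:box[3],box[0]:box[2]]
    cv2.imwrite('pics/'+n,cv2.resize(im,None,fx=s,fy=s,interpolation=cv2.INTER_CUBIC))
def st():
    s=env.get_state(); print('t',round(s['clock'],2),'tcp',np.round(s['tcp_pos'],4),'q',np.round(s['orientation'],3),'J',np.round(s['joint_pos'],2),'F',np.round(s['wrist_force'],1),'gap',round(s['finger_gap'],4)); return s
E
python3 - <<'E'
from h import *
s=st(); print(rot(s['orientation']).round(2))
for n in('scene','top'):
    c=cam(n); print(n,c['fx'],c['cx'],c['cy'],c['eye'],c['R'].round(3).tolist()); save(c,n+'0.png')
E
```

```text
pics
t 0.0 tcp [0.1941 0.5406 0.1979] q [ 0.     0.818  0.575 -0.001] J [ 1.09  0.31  0.04  1.3  -0.    1.43] F [0.7 0.3 0.2] gap 0.0853
[[ 0.34  0.94 -0.  ]
 [ 0.94 -0.34 -0.  ]
 [-0.   -0.   -1.  ]]
scene 474.8463522679905 316.3161479866351 235.68105920981975 [ 1.11145609 -0.37058819  0.86001395] [[0.517, 0.651, -0.556], [0.856, -0.401, 0.327], [-0.01, -0.645, -0.764]]
top 459.15816883022836 311.9752724651304 242.0974449581957 [ 0.51983656 -0.04207823  1.30764339] [[0.001, -1.0, 0.031], [-1.0, -0.002, -0.018], [0.018, -0.031, -0.999]]
```

View pics/scene0.png

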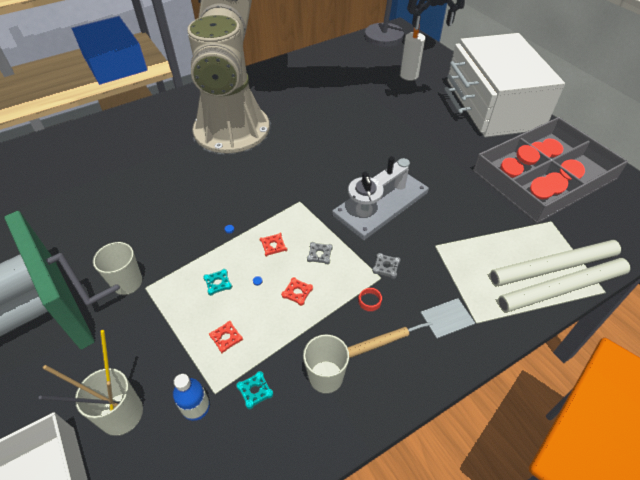

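View pics/top0.png

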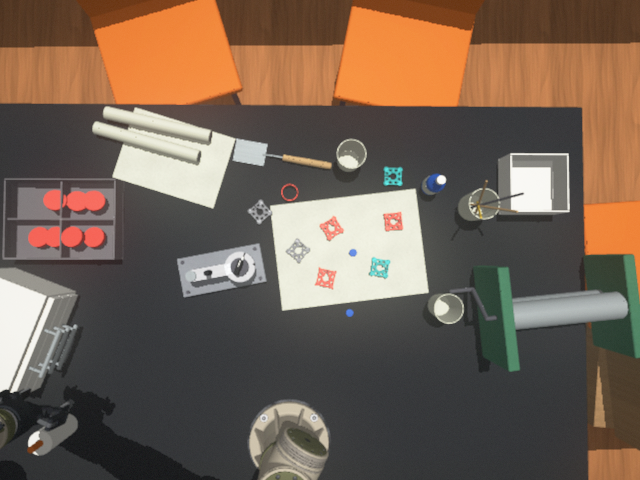

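The scene image shows three coral wheels, at (273,244), (297,291) and (226,336). The stand is at (380,200), and the cups are the plain ones near (118,268) and (326,362). In the top image the wheels are at (331,229), (393,222) and (326,279), and the stand runs from about (180,275) to (265,265).

```bash
python3 - <<'E'
from h import *
c=cam('top'); s=cam('scene')
a=cv2.resize(c['color'][235:305,170:275,::-1],None,fx=5,fy=5,interpolation=cv2.INTER_CUBIC)
b=cv2.resize(s['color'][145:245,325:435,::-1],None,fx=5,fy=5,interpolation=cv2.INTER_CUBIC)
print(a.shape,b.shape)
cv2.imwrite('pics/st_top.png',a); cv2.imwrite('pics/st_sc.png',b)
save(c,'wh_top.png',(300,205,420,295),6)
for n,k in(('top',c),('scene',s)):
    P=cloud(k); hsv=cv2.cvtColor(k['color'],cv2.COLOR_RGB2HSV)
    m=(((hsv[...,0]<12)|(hsv[...,0]>172))&(hsv[...,1]>120)&(hsv[...,2]>110)).astype(np.uint8)
    nn,lab,stt,cen=cv2.connectedComponentsWithStats(cv2.morphologyEx(m,cv2.MORPH_CLOSE,np.ones((3,3))))
    for i in range(1,nn):
        if stt[i,4]>60:
            x,y,w,h=stt[i,:4]; ctr=cen[i]
            zz=np.nanmedian(P[lab==i][:,2]); print(n,ctr.round(1),stt[i,:5],'z',zz.round(4),'xyz',ray(k,*ctr,.01).round(4))
P=cloud(c)
# stand heights
g=P[240:300,175:270]
for lo,hi in((.015,.025),(.085,.1),(.1,.108),(.108,.125),(.125,.135),(.136,.145)):
    q=g[(g[...,2]>lo)&(g[...,2]<hi)]; print(lo,hi,len(q),q.mean(0).round(4) if len(q) else '', )
q=g[(g[...,2]>.012)&(g[...,2]<.028)]; r=cv2.minAreaRect(q[:,:2].astype(np.float32)); print(r, cv2.boxPoints(r))
E
```

```text
(350, 525, 3) (500, 550, 3)
top [133.   12.2] [  91    0  106   46 1171] z -0.285 xyz [1.2154 0.4461 0.01  ]
top [221.8  22.8] [215   0  15  49  77] z -0.7445 xyz [1.1874 0.1933 0.01  ]
top [417.5  12.8] [ 346    0  129   42 1441] z -0.2846 xyz [ 1.2227 -0.369   0.01  ]
top [190.5  96.2] [104  65 138  40 459] z -0.29 xyz [0.9748 0.2806 0.01  ]
top [351.5  97.4] [333  71  51  35 165] z -0.2894 xyz [ 0.9745 -0.1779  0.01  ]
top [423.5 105.9] [389 105  70   2  70] z -0.284 xyz [ 0.9515 -0.3846  0.01  ]
top [288.9 191.9] [281 184  17  17  97] z 0.0132 xyz [7.026e-01 4.000e-04 1.000e-02]
top [ 74.7 200.5] [  43  190   63   22 1014] z 0.0404 xyz [0.676  0.6016 0.01  ]
top [588.2 225.6] [583 202  32  53 149] z -0.2867 xyz [ 0.6089 -0.8561  0.01  ]
top [392.7 221.3] [384 213  18  18 231] z 0.0091 xyz [ 0.6198 -0.2945  0.01  ]
top [330.9 228.3] [320 217  23  23 218] z 0.0086 xyz [ 0.5996 -0.119   0.01  ]
top [ 65.8 236.8] [  28  227   77   21 1310] z 0.0365 xyz [0.574  0.6246 0.01  ]
top [325.3 278.1] [316 268  20  21 193] z 0.0088 xyz [ 0.4586 -0.1031  0.01  ]
scene [530.3 155.6] [ 501  139 
[... 202 characters left out ...]
053  0.01  ]
scene [296.8 290.8] [282 278  31  27 447] z 0.0094 xyz [ 0.6032 -0.1216  0.01  ]
scene [370.  298.9] [358 288  24  23 285] z 0.0113 xyz [ 7.014e-01 -4.000e-04  1.000e-02]
scene [225.5 336.3] [209 321  34  32 514] z 0.0094 xyz [ 0.6227 -0.2962  0.01  ]
0.015 0.025 1958 [0.4792 0.198  0.0194]
0.085 0.1 917 [0.4846 0.1682 0.0938]
0.1 0.108 158 [0.4916 0.1345 0.1028]
0.108 0.125 23 [0.4863 0.15   0.1151]
0.125 0.135 76 [0.491  0.132  0.1296]
0.136 0.145 21 [0.4777 0.2067 0.1397]
((0.4809523820877075, 0.19013887643814087), (0.11016709357500076, 0.2360963076353073), 11.015159606933594) [[0.40432835 0.29548743]
 [0.44943896 0.06374082]
 [0.5575764  0.08479032]
 [0.51246583 0.31653693]]
```

View pics/st_top.png

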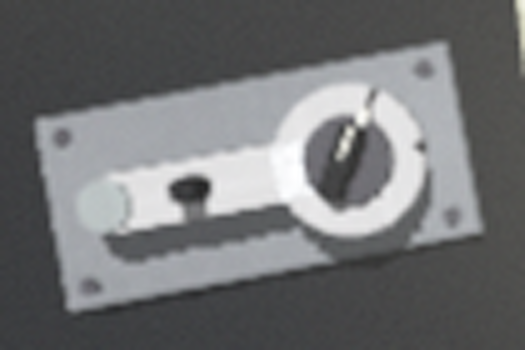

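View pics/wh_top.png

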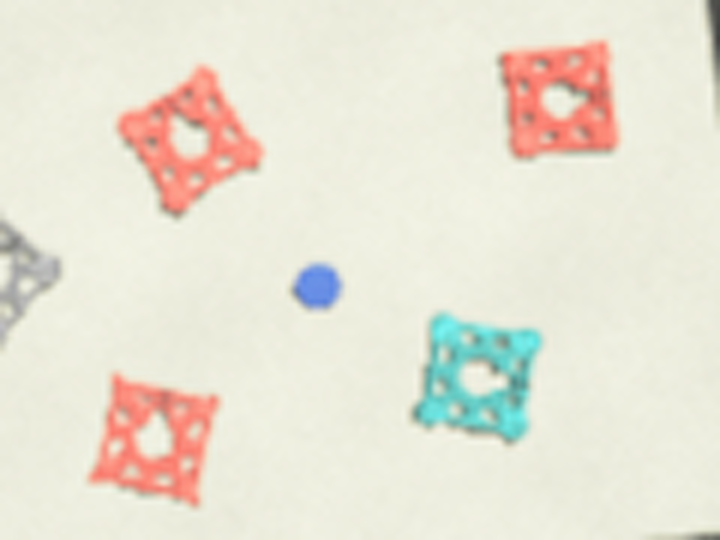

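View pics/st_sc.png

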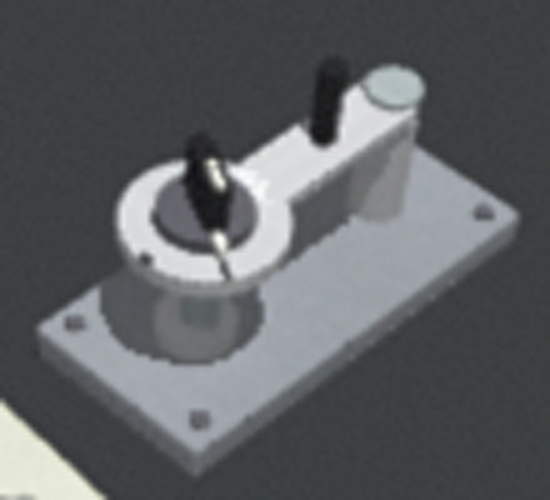

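The top crop shows the collar pointer up and to the right, at the long mark, so the collar is locked at about 1.05. The short mark is to the right at (420,147). The peg is at (190,190) and the hinge is on the left. In the wheel crop the keyways point up-left for wheel A at (190,140), right for B at (560,100), and up for C at (155,437). Three coral wheels are visible.

The plate rectangle measures 110 x 236 mm against a true 110 x 235 mm. That gives a stand yaw of 0.192 rad, an origin of about (0.493,0.129) and a peg at (0.478,0.207).

```bash
cat >> h.py <<'E'
SO=np.array([.4929,.1288]); SX=np.array([np.cos(.192),np.sin(.192)]); SY=np.array([-SX[1],SX[0]])
def go(x,y,z,yaw,s=None):  # yaw deg of tool x, tool down; prints shift/twist from measured pose
    s=s or env.get_state(); Rc=rot(s['orientation']); a=np.radians(yaw)
    Rt=np.array([[np.cos(a),np.sin(a),0],[np.sin(a),-np.cos(a),0],[0,0,-1]])
    d=Rc.T@(np.array([x,y,z])-s['tcp_pos']); w=R.from_matrix(Rc.T@Rt).as_rotvec()
    print('go',(x,y,z,yaw),'xyz',d.round(4),'twist',w.round(4),'rows',max(np.linalg.norm(d)/.0417,np.degrees(np.linalg.norm(w))/7.16).round(1))
E
python3 - <<'E'
from h import *
go(.492,.130,.2,71)
E
```

```text
go (0.492, 0.13, 0.2, 71) xyz [-0.286   0.4191 -0.0015] twist [-0.0002  0.001  -0.0132] rows 12.2
```

Request:
servo_tool([
  {"xyz": [-0.286,0.419,-0.0015],"twist": [0,0,-0.013],"jaw": 0.5},
  {"xyz": [-0.286,0.419,-0.0015],"twist": [0,0,-0.013],"jaw": 0.5},
  {"xyz": [-0.286,0.419,-0.0015],"twist": [0,0,-0.013],"jaw": 0.5},
  {"xyz": [-0.286,0.419,-0.0015],"twist": [0,0,-0.013],"jaw": 0.5},
  {"xyz": [-0.286,0.419,-0.0015],"twist": [0,0,-0.013],"jaw": 0.5},
  {"xyz": [-0.286,0.419,-0.0015],"twist": [0,0,-0.013],"jaw": 0.5},
  {"xyz": [-0.286,0.419,-0.0015],"twist": [0,0,-0.013],"jaw": 0.5},
  {"xyz": [-0.286,0.419,-0.0015],"twist": [0,0,-0.013],"jaw": 0.5},
  {"xyz": [-0.286,0.419,-0.0015],"twist": [0,0,-0.013],"jaw": 0.5},
  {"xyz": [-0.286,0.419,-0.0015],"twist": [0,0,-0.013],"jaw": 0.5},
  {"xyz": [-0.286,0.419,-0.0015],"twist": [0,0,-0.013],"jaw": 0.5},
  {"xyz": [-0.286,0.419,-0.0015],"twist": [0,0,-0.013],"jaw": 0.5},
])

```text
clock: 1.2
tcp_pos: [0.4885, 0.1344, 0.2003]
orientation: [-0.0, 0.814, 0.581, 0.0]
wrist_force: [0.2, 0.6, -0.8]
finger_gap: 0.0425
```

Request:
servo_tool([
  {"xyz": [-0.003,0.005,0.04],"twist": [0,0,0],"jaw": 0.45},
  {"xyz": [-0.003,0.005,0.075],"twist": [0,0,0],"jaw": 0.45},
  {"xyz": [-0.003,0.005,0.092],"twist": [0,0,0],"jaw": 0.45},
  {"xyz": [-0.003,0.005,0.092],"twist": [0,0,0],"jaw": 0.45},
  {"xyz": [-0.003,0.005,0.092],"twist": [0,0,0],"jaw": 0.3},
  {"xyz": [-0.003,0.005,0.092],"twist": [0,0,0],"jaw": 0.2},
  {"xyz": [-0.003,0.005,0.092],"twist": [0,0,0],"jaw": 0.1},
  {"xyz": [-0.003,0.005,0.092],"twist": [0,0,0],"jaw": 0.1},
  {"xyz": [-0.003,0.005,0.092],"twist": [0,0,0],"jaw": 0.1},
], squeeze=25)

```text
clock: 1.95
tcp_pos: [0.4924, 0.1322, 0.1097]
orientation: [0.001, 0.814, 0.581, 0.001]
wrist_force: [0.0, -1.3, 0.1]
finger_gap: 0.0088
```

Request:
servo_tool([
  {"xyz": [0,0,0],"twist": [0,0,0],"jaw": 0},
  {"xyz": [0,0,0],"twist": [0,0,0],"jaw": 0},
  {"xyz": [0,0,0],"twist": [0,0,0],"jaw": 0},
])

```text
clock: 2.2
tcp_pos: [0.4916, 0.132, 0.1085]
orientation: [0.0, 0.814, 0.581, 0.0]
wrist_force: [0.2, 0.4, -1.3]
finger_gap: 0.0
```

```bash
python3 - <<'E'
from h import *
st(); c=cam('scene'); save(c,'g1.png',(320,110,440,230),4)
E
```

```text
t 2.2 tcp [0.4916 0.132  0.1085] q [0.    0.814 0.581 0.   ] J [ 0.1   0.23 -0.29  1.05  0.    0.44] F [ 0.2  0.4 -1.3] gap 0.0
```

View pics/g1.png

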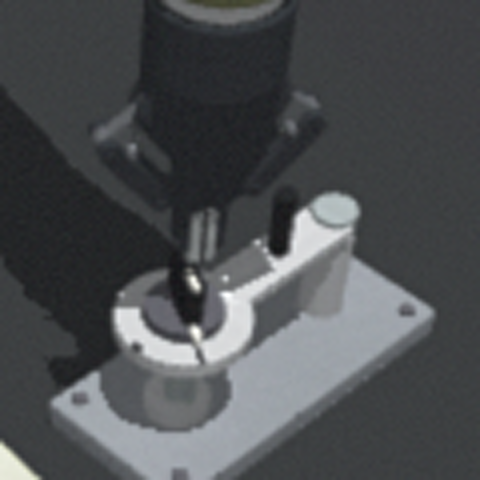

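The fingers have shut at crop (200,250), behind or above the bar at (185,290). I'll compare projections to find the offset.

```bash
python3 - <<'E'
from h import *
c=cam('scene'); t=cam('top')
for n,p in(('tcp',[.4916,.132,.1085]),('gripest',[.4929,.1288,.131]),('grip_depth',[.491,.132,.131]),('peg',[.4777,.2073,.14]),('hinge top',[.4681,.2564,.1])):
    print(n,((proj(c,p)-[320,110])*4).round(0),proj(t,p).round(1))
P=cloud(c); 
for u,v in((185,270),(187,285),(205,250),(195,255),(210,235),(285,200),(155,345)):
    a=P[110+v//4,320+u//4]; print((u,v),a.round(4))
E
```

```text
tcp [190. 292.] [236.8 267.2]
gripest [189. 266.] [236.8 266.9]
grip_depth [192. 262.] [235.5 267.6]
peg [287. 190.] [205.1 273. ]
hinge top [336. 204.] [189.5 276.1]
(185, 270) [0.4912 0.1264 0.1296]
(187, 285) [0.5034 0.1177 0.1314]
(205, 250) [0.5026 0.1299 0.1517]
(195, 255) [0.4978 0.1256 0.1471]
(210, 235) [0.5042 0.1302 0.1644]
(285, 200) [0.4832 0.2008 0.1396]
(155, 345) [0.5038 0.0985 0.0949]
```

```bash
python3 - <<'E'
from h import *
c=cam('scene'); P=cloud(c)
a=np.radians(-19); e=np.array([np.cos(a),np.sin(a)]); f=np.array([-e[1],e[0]])
for v in range(168,198,2):
    print(v,' '.join('%4d,%3d,%3d'%tuple(np.r_[(P[v,u,:2]-SO)@e,(P[v,u,:2]-SO)@f,P[v,u,2]]*1000) if np.isfinite(P[v,u,0]) else '   -   ' for u in range(358,382,2)))
g=c['color'].mean(2).astype(int)
for v in range(168,198,2): print(v,g[v,358:382:2])
E
```

```text
168 -171, 33,  1 -167, 37,  3 -167, 43,  1    5,-11,164    5, -7,163    9, -3,165    9,  0,164    7,  5,161    4, 11,158 -162, 81, -1 -161, 86,  0 -157, 90,  2
170 -161, 30,  2 -164, 36,  0 -158, 40,  3    7,-11,159    1, -5,153    9, -3,159    9,  1,158   10,  5,158    3, 12,151 -154, 78,  0 -152, 83,  0 -152, 89,  0
172 -154, 28,  2 -153, 33,  1 -154, 39,  0    4,-10,150    4, -5,149    6, -2,151    7,  2,151    8,  6,150 -144, 69,  3 -148, 76, -1 -145, 81,  0 -147, 87, -3
174 -148, 26,  0 -147, 32,  0  -19, -6,122   -8, -5,132   -7, -1,132    9, -2,148   10,  1,147    7,  7,143 -143, 69, -3 -137, 73,  1  -39, 40, 95  -41, 46, 92
176 -142, 25,  0 -139, 29,  1  -16, -6,119   -4, -6,130   -1, -2,132    0,  1,131 -134, 55,  0 -135, 61, -1 -134, 67, -1  -33, 33, 95  -34, 38, 93  -31, 42, 95
178  -37, -9, 95  -37, -4, 93  -15, -7,114   -1, -7,127    2, -3,129    7,  0,133  -30, 17, 95  -31, 23, 93  -30, 27, 93  -25, 31, 96  -28, 36, 93  -28, 41, 92
180  -30,-11, 95  -24, -8,100  -16, -6,107    0, -7,122   10, -6,131   10, -1,130   13,  2,132  -24, 21, 93  -20, 24, 96  -18, 28, 97  -21, 
[... 1404 characters left out ...]
72 [ 36  36  32  37  54 125  63 124  62  63  62  85]
174 [ 34  38  29  30  72 124  68 110  61  69 105 112]
176 [ 36  39  31  27  39  50  61  63  85 109 112 112]
178 [105 107  46  28  68 105  82 107 111 125 111 113]
180 [108  75  32  25  66 239  67 103 112 150 112 112]
182 [ 60  57  40  26  34 129  78 107 111 136 147 211]
184 [ 99  92  57  23  22  32  36 104 114 230 223 219]
186 [105 105  97  32  28  28  49 105 104 172 223 219]
188 [105 104 106  58  27  26  54 106 105 153 223 218]
190 [ 90 105 105 100  37  56  68 108  95 182 218 220]
192 [ 72  72 101 106 103 239 123  74 111 218 217 218]
194 [209 133  75  64  68 165 147 141 214 219 217 219]
196 [216 218 214 207 207 140 200 219 216 216 219 179]
```

Request:
servo_tool([
  {"xyz": [0,0,0],"twist": [0,0,0],"jaw": 0.5},
  {"xyz": [0,0,0],"twist": [0,0,0],"jaw": 0.5},
  {"xyz": [0,0,0],"twist": [0,0,0],"jaw": 0.5},
  {"xyz": [0,0,0],"twist": [0,0,0],"jaw": 0.5},
  {"xyz": [0,0,0],"twist": [0,0,0],"jaw": 0.5},
])

```text
clock: 2.82
tcp_pos: [0.4915, 0.1319, 0.1083]
orientation: [-0.0, 0.814, 0.581, 0.0]
wrist_force: [-0.6, 0.1, -0.1]
finger_gap: 0.0428
```

```bash
python3 - <<'E'
from h import *
st(); c=cam('scene'); save(c,'g2.png',(320,90,440,210),6)
E
```

```text
t 2.82 tcp [0.4915 0.1319 0.1083] q [-0.     0.814  0.581  0.   ] J [ 0.1   0.23 -0.29  1.05  0.    0.44] F [-0.6  0.1 -0.1] gap 0.0428
```

View pics/g2.png

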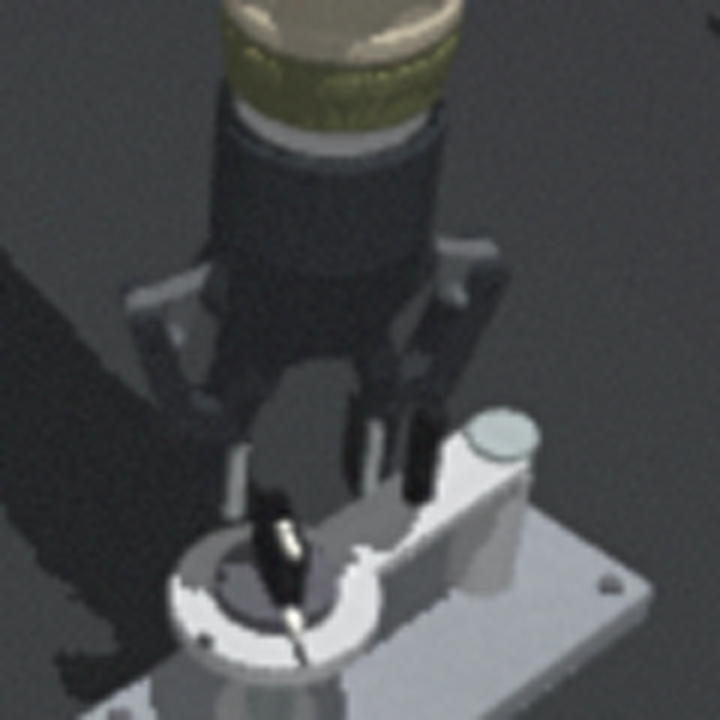

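The open fingertips are at crop (235,515) and (365,490), still above the bar, although the reported TCP z is 0.108. The cloud puts the shut tips at z of about 0.143. So the real tips sit roughly 34 mm above the reported TCP. I'll go down in steps while watching the force.

Request:
servo_tool([
  {"xyz": [0,0,0.008],"twist": [0,0,0],"jaw": 0.45},
  {"xyz": [0,0,0.016],"twist": [0,0,0],"jaw": 0.45},
  {"xyz": [0,0,0.022],"twist": [0,0,0],"jaw": 0.45},
  {"xyz": [0,0,0.022],"twist": [0,0,0],"jaw": 0.45},
])

```text
clock: 3.2
tcp_pos: [0.49, 0.1317, 0.0842]
orientation: [-0.001, 0.814, 0.581, -0.001]
wrist_force: [-0.4, -0.5, 0.3]
finger_gap: 0.0381
```

```bash
python3 - <<'E'
from h import *
st(); c=cam('scene'); P=cloud(c)
a=np.radians(-19); e=np.array([np.cos(a),np.sin(a)]); f=np.array([-e[1],e[0]])
Q=P[150:190,345:395].reshape(-1,3); col=c['color'][150:190,345:395].reshape(-1,3)
r=np.c_[(Q[:,:2]-SO)@e,(Q[:,:2]-SO)@f,Q[:,2]]*1000
# finger candidates: |f| 10..40, z 108..200
for s in(1,-1):
    m=(s*r[:,1]>9)&(s*r[:,1]<45)&(abs(r[:,0])<25)&(r[:,2]>107)
    q=r[m]; print(s,len(q)); print(q[np.argsort(q[:,2])][:10].round(0))
E
```

```text
t 3.2 tcp [0.49   0.1317 0.0842] q [-0.001  0.814  0.581 -0.001] J [ 0.1   0.25 -0.33  0.99  0.    0.44] F [-0.4 -0.5  0.3] gap 0.0381
1 304
[[ -7.  21. 119.]
 [  1.  21. 121.]
 [  6.  26. 121.]
 [ -7.  21. 122.]
 [  0.  21. 123.]
 [  8.  23. 123.]
 [ -8.  21. 124.]
 [  6.  26. 124.]
 [-11.  22. 124.]
 [  9.  20. 125.]]
-1 377
[[  0. -23. 107.]
 [  1. -25. 108.]
 [  2. -24. 118.]
 [  2. -24. 121.]
 [  8. -19. 123.]
 [  8. -24. 124.]
 [  5. -20. 124.]
 [  2. -27. 125.]
 [  7. -19. 125.]
 [  7. -23. 125.]]
```

Request:
servo_tool([
  {"xyz": [-0.002,0.003,0.01],"twist": [0,0,0],"jaw": 0.45},
  {"xyz": [-0.002,0.003,0.01],"twist": [0,0,0],"jaw": 0.45},
  {"xyz": [-0.002,0.003,0.01],"twist": [0,0,0],"jaw": 0.3},
  {"xyz": [-0.002,0.003,0.01],"twist": [0,0,0],"jaw": 0.2},
  {"xyz": [-0.002,0.003,0.01],"twist": [0,0,0],"jaw": 0.1},
  {"xyz": [-0.002,0.003,0.01],"twist": [0,0,0],"jaw": 0.1},
  {"xyz": [-0.002,0.003,0.01],"twist": [0,0,0],"jaw": 0.1},
], squeeze=25)

```text
clock: 3.83
tcp_pos: [0.494, 0.1276, 0.0765]
orientation: [0.001, 0.814, 0.58, -0.001]
wrist_force: [0.4, -5.0, -0.4]
finger_gap: 0.0115
```

Request:
servo_tool([
  {"xyz": [-0.001,0,0],"twist": [0,0,0.1],"jaw": 0.1},
  {"xyz": [-0.001,0,0],"twist": [0,0,0.2],"jaw": 0.1},
  {"xyz": [-0.001,0,0],"twist": [0,0,0.3],"jaw": 0.1},
  {"xyz": [-0.001,0,0],"twist": [0,0,0.4],"jaw": 0.1},
  {"xyz": [-0.001,0,0],"twist": [0,0,0.5],"jaw": 0.1},
  {"xyz": [-0.001,0,0],"twist": [0,0,0.6],"jaw": 0.1},
  {"xyz": [-0.001,0,0],"twist": [0,0,0.7],"jaw": 0.1},
  {"xyz": [-0.001,0,0],"twist": [0,0,0.8],"jaw": 0.1},
  {"xyz": [-0.001,0,0],"twist": [0,0,0.9],"jaw": 0.1},
  {"xyz": [-0.001,0,0],"twist": [0,0,1.0],"jaw": 0.1},
  {"xyz": [-0.001,0,0],"twist": [0,0,1.07],"jaw": 0.1},
  {"xyz": [-0.001,0,0],"twist": [0,0,1.07],"jaw": 0.1},
])

```text
clock: 4.83
tcp_pos: [0.4923, 0.1262, 0.0765]
orientation: [0.002, 0.997, 0.083, -0.001]
wrist_force: [-3.5, -7.1, 2.5]
finger_gap: 0.0117
```

```bash
python3 - <<'E'
from h import *
s=st(); Rm=rot(s['orientation']); print('yaw',np.degrees(np.arctan2(Rm[1,0],Rm[0,0])),'torque',np.round(s['ft_torque'],2),'closed-stop yaw',11)
E
```

```text
t 4.83 tcp [0.4923 0.1262 0.0765] q [ 0.002  0.997  0.083 -0.001] J [ 0.1   0.26 -0.34  0.97 -0.    1.5 ] F [-3.5 -7.1  2.5] gap 0.0117
yaw 9.523996519392812 torque [-1.38  0.5   0.59] closed-stop yaw 11
```

The grip held at 11.7 mm and the bar turned to yaw 9.5° against a closed-stop yaw of 11°, with torque from the stop. The collar is at its unlocked stop. Next I release it and go to the peg with the jaws radial.

Request:
servo_tool([
  {"xyz": [0,0,0],"twist": [0,0,0],"jaw": 0.45},
  {"xyz": [0,0,0],"twist": [0,0,0],"jaw": 0.45},
  {"xyz": [0,0,0],"twist": [0,0,0],"jaw": 0.45},
  {"xyz": [0,0,-0.03],"twist": [0,0,0],"jaw": 0.45},
  {"xyz": [0,0,-0.07],"twist": [0,0,0],"jaw": 0.45},
  {"xyz": [0,0,-0.08],"twist": [0,0,0],"jaw": 0.45},
  {"xyz": [0,0,-0.08],"twist": [0,0,0],"jaw": 0.45},
])

```text
clock: 5.42
tcp_pos: [0.4965, 0.1286, 0.1603]
orientation: [-0.0, 0.996, 0.085, 0.004]
wrist_force: [0.1, -0.3, -0.5]
finger_gap: 0.0387
```

```bash
python3 - <<'E'
from h import *
s=st(); go(.4765,.205,.155,101)
E
```

```text
t 5.42 tcp [0.4965 0.1286 0.1603] q [-0.     0.996  0.085  0.004] J [ 0.1   0.2  -0.2   1.16  0.    1.5 ] F [ 0.1 -0.3 -0.5] gap 0.0387
go (0.4765, 0.205, 0.155, 101) xyz [-0.0068 -0.0787  0.0052] twist [ 0.0066 -0.0061 -1.5934] rows 12.8
```

Request:
servo_tool([
  {"xyz": [-0.007,-0.079,0.005],"twist": [0,0,-1.593],"jaw": 0.45},
  {"xyz": [-0.007,-0.079,0.005],"twist": [0,0,-1.593],"jaw": 0.45},
  {"xyz": [-0.007,-0.079,0.005],"twist": [0,0,-1.593],"jaw": 0.45},
  {"xyz": [-0.007,-0.079,0.005],"twist": [0,0,-1.593],"jaw": 0.45},
  {"xyz": [-0.007,-0.079,0.005],"twist": [0,0,-1.593],"jaw": 0.45},
  {"xyz": [-0.007,-0.079,0.005],"twist": [0,0,-1.593],"jaw": 0.45},
  {"xyz": [-0.007,-0.079,0.005],"twist": [0,0,-1.593],"jaw": 0.45},
  {"xyz": [-0.007,-0.079,0.005],"twist": [0,0,-1.593],"jaw": 0.45},
  {"xyz": [-0.007,-0.079,0.005],"twist": [0,0,-1.593],"jaw": 0.45},
  {"xyz": [-0.007,-0.079,0.005],"twist": [0,0,-1.593],"jaw": 0.45},
  {"xyz": [-0.007,-0.079,0.005],"twist": [0,0,-1.593],"jaw": 0.45},
  {"xyz": [-0.007,-0.079,0.005],"twist": [0,0,-1.593],"jaw": 0.45},
])

```text
clock: 6.42
tcp_pos: [0.4726, 0.2048, 0.15]
orientation: [-0.001, 0.669, 0.743, -0.001]
wrist_force: [-0.5, 0.9, 0.7]
finger_gap: 0.0386
```

Request:
servo_tool([
  {"xyz": [0,0,0],"twist": [0,0,-0.094],"jaw": 0.45},
  {"xyz": [0,0,0],"twist": [0,0,-0.094],"jaw": 0.45},
])

```text
clock: 6.58
tcp_pos: [0.4726, 0.2048, 0.1501]
orientation: [-0.001, 0.635, 0.772, -0.0]
wrist_force: [-0.6, 0.2, 0.5]
finger_gap: 0.0388
```

```bash
python3 - <<'E'
from h import *
s=st(); go(.4765,.205,.076,101)
c=cam('top'); P=cloud(c)
im=c['color'].astype(int); g=im.mean(2)
# bar/white line & collar check from scene
c=cam('scene'); save(c,'c1.png',(340,150,400,210),8)
E
```

```text
t 6.58 tcp [0.4726 0.2048 0.1501] q [-0.001  0.635  0.772 -0.   ] J [ 0.25  0.22 -0.2   1.15  0.    0.06] F [-0.6  0.2  0.5] gap 0.0388
go (0.4765, 0.205, 0.076, 101) xyz [-0.0005  0.0039  0.0741] twist [-0.0014 -0.0002  0.0027] rows 1.8
```

View pics/c1.png

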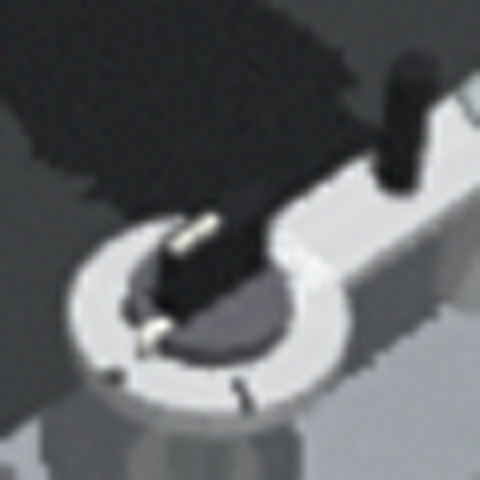

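The pointer, tip at (150,335), lines up with the short wide mark at (112,375), so the collar is unlocked. Now I grip the peg.

Request:
servo_tool([
  {"xyz": [0,0.004,0.037],"twist": [0,0,0],"jaw": 0.45},
  {"xyz": [0,0.004,0.074],"twist": [0,0,0],"jaw": 0.45},
  {"xyz": [0,0.004,0.074],"twist": [0,0,0],"jaw": 0.45},
  {"xyz": [0,0.004,0.074],"twist": [0,0,0],"jaw": 0.3},
  {"xyz": [0,0.004,0.074],"twist": [0,0,0],"jaw": 0.2},
  {"xyz": [0,0.004,0.074],"twist": [0,0,0],"jaw": 0.12},
  {"xyz": [0,0.004,0.074],"twist": [0,0,0],"jaw": 0.12},
  {"xyz": [0,0.004,0.074],"twist": [0,0,0],"jaw": 0.12},
], squeeze=25)

```text
clock: 7.35
tcp_pos: [0.4777, 0.2069, 0.0788]
orientation: [-0.0, 0.636, 0.772, 0.002]
wrist_force: [-1.2, 4.2, -3.6]
finger_gap: 0.013
```

```bash
python3 - <<'E'
from h import *
s=st(); p=s['tcp_pos'][:2]; H=p+.05*SY*1.0
print('H',H)
Rc=rot(s['orientation'])
for th in np.arange(.12,1.57,.125):
    a=np.radians(-79)-th; q=H+.05*np.array([np.cos(a),np.sin(a)])
    print(th.round(3),(Rc.T@np.r_[q-p,0]).round(4))
E
```

```text
t 7.35 tcp [0.4777 0.2069 0.0788] q [-0.     0.636  0.772  0.002] J [ 0.25  0.28 -0.31  0.98  0.    0.06] F [-1.2  4.2 -3.6] gap 0.013
H [0.46817669 0.25597519]
0.12 [ 0.0004 -0.006  -0.    ]
0.245 [ 0.0015 -0.0121 -0.    ]
0.37 [ 0.0034 -0.0181 -0.    ]
0.495 [ 0.006  -0.0237 -0.    ]
0.62 [ 0.0093 -0.029  -0.    ]
0.745 [ 0.0133 -0.0339 -0.    ]
0.87 [ 0.0178 -0.0382 -0.    ]
0.995 [ 0.0228 -0.0419 -0.    ]
1.12 [ 0.0282 -0.045  -0.    ]
1.245 [ 0.034  -0.0474 -0.    ]
1.37 [ 0.0401 -0.049  -0.    ]
1.495 [ 0.0462 -0.0498  0.    ]
```

Request:
servo_tool([
  {"xyz": [0.001,-0.006,0],"twist": [0,0,0.12],"jaw": 0.12},
  {"xyz": [0.002,-0.012,0],"twist": [0,0,0.24],"jaw": 0.12},
  {"xyz": [0.004,-0.018,0],"twist": [0,0,0.36],"jaw": 0.12},
  {"xyz": [0.0065,-0.0237,0],"twist": [0,0,0.48],"jaw": 0.12},
  {"xyz": [0.01,-0.029,0],"twist": [0,0,0.6],"jaw": 0.12},
  {"xyz": [0.014,-0.034,0],"twist": [0,0,0.72],"jaw": 0.12},
  {"xyz": [0.0185,-0.038,0],"twist": [0,0,0.84],"jaw": 0.12},
  {"xyz": [0.0235,-0.042,0],"twist": [0,0,0.96],"jaw": 0.12},
  {"xyz": [0.029,-0.045,0],"twist": [0,0,1.08],"jaw": 0.12},
  {"xyz": [0.0345,-0.0475,0],"twist": [0,0,1.2],"jaw": 0.12},
  {"xyz": [0.041,-0.049,0],"twist": [0,0,1.32],"jaw": 0.12},
  {"xyz": [0.047,-0.05,0],"twist": [0,0,1.44],"jaw": 0.12},
])

```text
clock: 8.35
tcp_pos: [0.4197, 0.2408, 0.0788]
orientation: [0.002, 0.988, 0.157, 0.001]
wrist_force: [1.6, -4.7, -2.9]
finger_gap: 0.0131
```

```bash
python3 - <<'E'
from h import *
s=st(); Rc=rot(s['orientation']); H=np.array([.4682,.256]); d=s['tcp_pos'][:2]-H
print('theta',np.radians(-79)-np.arctan2(d[1],d[0]), 'r',np.hypot(*d)); p=s['tcp_pos'][:2]
for th in (1.55,1.6,1.65):
    a=np.radians(-79)-th; q=H+.05*np.array([np.cos(a),np.sin(a)]); print(th,(Rc.T@np.r_[q-p,0]).round(4))
E
```

```text
t 8.35 tcp [0.4197 0.2408 0.0788] q [0.002 0.988 0.157 0.001] J [ 0.36  0.21 -0.4   0.96 -0.    1.61] F [ 1.6 -4.7 -2.9] gap 0.0131
theta 1.459742231787835 r 0.0507909825525272
1.55 [ 0.001  -0.0045 -0.    ]
1.6 [ 0.0014 -0.007  -0.    ]
1.65 [ 0.0018 -0.0094 -0.    ]
```

Request:
servo_tool([
  {"xyz": [0.0005,-0.0035,0],"twist": [0,0,0.06],"jaw": 0.12},
  {"xyz": [0.0015,-0.007,0],"twist": [0,0,0.13],"jaw": 0.12},
  {"xyz": [0.0015,-0.007,0],"twist": [0,0,0.13],"jaw": 0.12},
  {"xyz": [0.0015,-0.007,0],"twist": [0,0,0.13],"jaw": 0.45},
  {"xyz": [0.0015,-0.007,0],"twist": [0,0,0.13],"jaw": 0.45},
  {"xyz": [0.0015,-0.007,0],"twist": [0,0,0.13],"jaw": 0.45},
  {"xyz": [0.0015,-0.007,-0.04],"twist": [0,0,0.13],"jaw": 0.45},
  {"xyz": [0.0015,-0.007,-0.08],"twist": [0,0,0.13],"jaw": 0.8},
  {"xyz": [0.0015,-0.007,-0.12],"twist": [0,0,0.13],"jaw": 0.8},
  {"xyz": [0.0015,-0.007,-0.12],"twist": [0,0,0.13],"jaw": 0.8},
])

```text
clock: 9.18
tcp_pos: [0.4229, 0.251, 0.2058]
orientation: [-0.002, 0.995, 0.097, 0.007]
wrist_force: [2.3, 0.6, 0.4]
finger_gap: 0.0683
```

```bash
cat >> h.py <<'E'
def wheels(k):
    P=cloud(k); hsv=cv2.cvtColor(k['color'],cv2.COLOR_RGB2HSV)
    m=(((hsv[...,0]<12)|(hsv[...,0]>172))&(hsv[...,1]>90)&(hsv[...,2]>90)).astype(np.uint8)*255
    out=[]
    cs,_=cv2.findContours(cv2.morphologyEx(m,cv2.MORPH_CLOSE,np.ones((3,3))),cv2.RETR_EXTERNAL,cv2.CHAIN_APPROX_NONE)
    for q in cs:
        if len(q)<30: continue
        M=cv2.moments(q); u,v=M['m10']/M['m00'],M['m01']/M['m00']
        xyz=ray(k,u,v,.01)
        if not(.3<xyz[0]<.8 and abs(xyz[1])<.58) : continue
        w=np.array([ray(k,a,b,.01)[:2] for a,b in q[:,0]],np.float32)
        r=cv2.minAreaRect(w)
        out.append((np.array([u,v]),xyz,r[0],r[1],r[2]))
        print(np.round([u,v],1),'c',xyz[:2].round(4),'rect',np.round(r[0],4),np.round(r[1],4),'ang',round(r[2],1))
    return out
E
python3 - <<'E'
from h import *
s=st()
for n in('top','scene'):
    k=cam(n); print(n); wheels(k)
# rectified top-down view of each wheel from top & scene, 0.5mm/px, x up, y left
t=cam('top'); c=cam('scene')
rows=[]
for k in(t,c):
    row=[]
    for (x,y) in((.60,-.120),(.621,-.295),(.460,-.104)):
        W=[(x+.05,y+.05),(x+.05,y-.05),(x-.05,y-.05),(x-.05,y+.05)]
        src=np.float32([proj(k,[a,b,.01]) for a,b in W]); Hm=cv2.getPerspectiveTransform(src,np.float32([[0,0],[260,0],[260,260],[0,260]]))
        row.append(cv2.warpPerspective(k['color'][...,::-1],Hm,(260,260),flags=cv2.INTER_CUBIC))
    rows.append(np.hstack(row))
cv2.imwrite('pics/rect.png',np.vstack(rows))
P=cloud(t); g=P[220:310,160:290]; q=g[(g[...,2]>.07)&(g[...,2]<.085)]
E
```

```text
t 9.18 tcp [0.4229 0.251  0.2058] q [-0.002  0.995  0.097  0.007] J [ 0.37  0.14 -0.16  1.26  0.    1.75] F [2.3 0.6 0.4] gap 0.0683
top
[325.4 277.9] c [ 0.4593 -0.1034] rect [ 0.4592 -0.1025] [0.0493 0.0492] ang 78.6
[331.1 227.9] c [ 0.6006 -0.1195] rect [ 0.6008 -0.1189] [0.0521 0.0511] ang 30.3
[392.9 221.3] c [ 0.6198 -0.2952] rect [ 0.6205 -0.2952] [0.0489 0.049 ] ang 5.0
[289.3 191.9] c [ 7.025e-01 -7.000e-04] rect [ 0.7037 -0.0014] [0.0484 0.0482] ang 0.2Traceback (most recent call last):
  File "<stdin>", line 4, in <module>
  File "h.py", line 33, in wheels
    M=cv2.moments(q); u,v=M['m10']/M['m00'],M['m01']/M['m00']
                          ~~~~~~~~^~~~~~~~~
ZeroDivisionError: float division by zero
```

```bash
sed -i 's/if len(q)<30: continue/if cv2.contourArea(q)<60: continue/' h.py
cat > rect.py <<'E'
from h import *
import sys
t=cam('top'); c=cam('scene')
for k in(t,c): print(''); wheels(k)
rows=[]
for k in(t,c):
    row=[]
    for (x,y) in((.60,-.120),(.621,-.295),(.460,-.104)):
        W=[(x+.05,y+.05),(x+.05,y-.05),(x-.05,y-.05),(x-.05,y+.05)]
        src=np.float32([proj(k,[a,b,.01]) for a,b in W]); Hm=cv2.getPerspectiveTransform(src,np.float32([[0,0],[260,0],[260,260],[0,260]]))
        row.append(cv2.warpPerspective(k['color'][...,::-1],Hm,(260,260),flags=cv2.INTER_CUBIC))
    rows.append(np.hstack(row))
cv2.imwrite('pics/rect.png',np.vstack(rows))
E
python3 rect.py
```

```text
[325.4 277.9] c [ 0.4593 -0.1034] rect [ 0.4592 -0.1025] [0.0493 0.0492] ang 78.6
[331.2 227.9] c [ 0.6006 -0.1196] rect [ 0.6004 -0.1191] [0.052  0.0521] ang 31.6
[392.9 221.3] c [ 0.6198 -0.2952] rect [ 0.6205 -0.2952] [0.0489 0.049 ] ang 5.0
[289.3 191.9] c [ 7.026e-01 -7.000e-04] rect [ 0.7037 -0.0014] [0.0484 0.0482] ang 0.2

[225.4 336.4] c [ 0.6228 -0.2964] rect [ 0.6222 -0.2961] [0.053  0.0506] ang 6.4
[369.9 299. ] c [ 7.015e-01 -7.000e-04] rect [ 0.7    -0.0009] [0.0505 0.0598] ang 37.0
[296.9 290.9] c [ 0.6034 -0.1216] rect [ 0.6029 -0.1213] [0.0547 0.0567] ang 31.6
[272.8 244. ] c [ 0.4619 -0.105 ] rect [ 0.4611 -0.1047] [0.0512 0.0563] ang 76.6
```

View pics/rect.png

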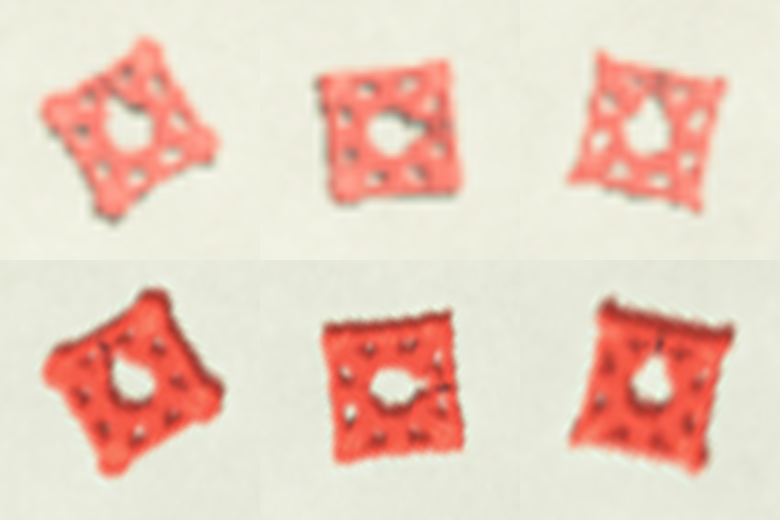

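From the rectified views (x up, y left): A's slot points up-left, so its keyway is at about +31°. B's slot points right, at about -85°. C's slot points up, at about -12°. The top and scene positions agree within 3 mm.

I start with wheel C: grip it once at yaw 78 to centre it along one axis, then regrip at -12.

```bash
python3 - <<'E'
from h import *
go(.4585,-.104,.20,78); go(.4585,-.104,.03,78)
E
```

```text
go (0.4585, -0.104, 0.2, 78) xyz [-0.0292  0.3544 -0.0021] twist [ 1.1000e-03 -2.7000e-03 -1.1681e+00] rows 9.3
go (0.4585, -0.104, 0.03, 78) xyz [-0.0297  0.3545  0.1679] twist [ 1.1000e-03 -2.7000e-03 -1.1681e+00] rows 9.4
```

Request:
servo_tool([
  {"xyz": [-0.03,0.354,0],"twist": [0,0,-1.168],"jaw": 0.72},
  {"xyz": [-0.03,0.354,0],"twist": [0,0,-1.168],"jaw": 0.72},
  {"xyz": [-0.03,0.354,0],"twist": [0,0,-1.168],"jaw": 0.72},
  {"xyz": [-0.03,0.354,0],"twist": [0,0,-1.168],"jaw": 0.72},
  {"xyz": [-0.03,0.354,0],"twist": [0,0,-1.168],"jaw": 0.72},
  {"xyz": [-0.03,0.354,0],"twist": [0,0,-1.168],"jaw": 0.72},
  {"xyz": [-0.03,0.354,0],"twist": [0,0,-1.168],"jaw": 0.72},
  {"xyz": [-0.03,0.354,0],"twist": [0,0,-1.168],"jaw": 0.72},
  {"xyz": [-0.03,0.354,0.04],"twist": [0,0,-1.168],"jaw": 0.72},
  {"xyz": [-0.03,0.354,0.08],"twist": [0,0,-1.168],"jaw": 0.72},
  {"xyz": [-0.03,0.354,0.12],"twist": [0,0,-1.168],"jaw": 0.72},
  {"xyz": [-0.03,0.354,0.16],"twist": [0,0,-1.168],"jaw": 0.72},
])

```text
clock: 10.33
tcp_pos: [0.4564, -0.1036, 0.0601]
orientation: [0.001, 0.777, 0.629, 0.0]
wrist_force: [0.9, -0.6, -0.9]
finger_gap: 0.0618
```

Request:
servo_tool([
  {"xyz": [0,0,0.03],"twist": [0,0,0],"jaw": 0.72},
  {"xyz": [0,0,0.03],"twist": [0,0,0],"jaw": 0.72},
  {"xyz": [0,0,0.03],"twist": [0,0,0],"jaw": 0.72},
])

```text
clock: 10.58
tcp_pos: [0.4537, -0.1004, 0.0301]
orientation: [-0.003, 0.777, 0.629, -0.001]
wrist_force: [0.7, -0.2, -0.1]
finger_gap: 0.0613
```

```bash
python3 - <<'E'
from h import *
s=st(); T=s['tcp_pos']; Rc=rot(s['orientation']); go(.4585,-.104,0,78)
c=cam('scene'); P=cloud(c); Q=P.reshape(-1,3); r=((Q-T)@Rc)*1000; r[:,2]=Q[:,2]*1000
for s_ in(1,-1):
    m=(s_*r[:,0]>20)&(s_*r[:,0]<60)&(abs(r[:,1])<20)&(r[:,2]>14)&(r[:,2]<120); q=r[m]; q=q[np.argsort(q[:,2])]
    print(s_,len(q)); print(q[:8].round(0).tolist(), 'inner',np.percentile(s_*q[:,0],3), 'y',np.percentile(q[:,1],[3,97]).round(1))
wheels(c)
E
```

```text
t 10.58 tcp [ 0.4537 -0.1004  0.0301] q [-0.003  0.777  0.629 -0.001] J [-0.39  0.23 -0.5   0.84  0.   -0.18] F [ 0.7 -0.2 -0.1] gap 0.0613
go (0.4585, -0.104, 0, 78) xyz [-0.0025  0.0056  0.0301] twist [-0.0064 -0.0013 -0.0006] rows 0.7
1 129
[[31.0, -7.0, 70.0], [34.0, 11.0, 71.0], [30.0, 10.0, 71.0], [31.0, 7.0, 71.0], [31.0, -2.0, 72.0], [31.0, -9.0, 72.0], [32.0, 11.0, 72.0], [30.0, 3.0, 74.0]] inner 30.206263853133024 y [-7.5 14.1]
-1 123
[[-22.0, -13.0, 14.0], [-34.0, 10.0, 70.0], [-39.0, 4.0, 72.0], [-37.0, 12.0, 73.0], [-32.0, 11.0, 73.0], [-34.0, 11.0, 74.0], [-38.0, 7.0, 74.0], [-36.0, 11.0, 74.0]] inner 31.290662276940054 y [-5.5 14.5]
[225.4 336.4] c [ 0.6228 -0.2965] rect [ 0.6222 -0.2961] [0.053  0.0506] ang 6.4
[370. 299.] c [ 7.014e-01 -6.000e-04] rect [ 0.7011 -0.    ] [0.0508 0.0594] ang 58.5
[296.9 290.9] c [ 0.6034 -0.1216] rect [ 0.6029 -0.1213] [0.0547 0.0567] ang 31.6
[272.8 243.9] c [ 0.4617 -0.1049] rect [ 0.4609 -0.1044] [0.0536 0.0567] ang 77.8
```

Request:
servo_tool([
  {"xyz": [-0.002,0.006,0.03],"twist": [-0.006,0,0],"jaw": 0.72},
  {"xyz": [-0.002,0.006,0.05],"twist": [-0.006,0,0],"jaw": 0.72},
  {"xyz": [-0.002,0.006,0.06],"twist": [-0.006,0,0],"jaw": 0.72},
  {"xyz": [-0.002,0.006,0.06],"twist": [-0.006,0,0],"jaw": 0.72},
  {"xyz": [-0.002,0.006,0.06],"twist": [-0.006,0,0],"jaw": 0.72},
])

```text
clock: 11.05
tcp_pos: [0.4634, -0.1049, -0.0262]
orientation: [0.003, 0.777, 0.629, 0.003]
wrist_force: [0.1, -0.5, -0.3]
finger_gap: 0.0611
```

```bash
python3 - <<'E'
from h import *
s=st(); go(.459,-.1035,-.035,78)
E
```

```text
t 11.05 tcp [ 0.4634 -0.1049 -0.0262] q [0.003 0.777 0.629 0.003] J [-0.39  0.31 -0.56  0.69  0.   -0.18] F [ 0.1 -0.5 -0.3] gap 0.0611
go (0.459, -0.1035, -0.035, 78) xyz [ 0.0004 -0.0047  0.0088] twist [0.0084 0.0003 0.0004] rows 0.2
```

```bash
python3 - <<'E'
from h import *
for i in range(4):
    s=st(); k=cam('top')
E
```

```text
t 11.05 tcp [ 0.4634 -0.1049 -0.0262] q [0.003 0.777 0.629 0.003] J [-0.39  0.31 -0.56  0.69  0.   -0.18] F [ 0.1 -0.5 -0.3] gap 0.0611
t 11.1 tcp [ 0.4638 -0.1051 -0.0258] q [0.004 0.777 0.629 0.003] J [-0.39  0.31 -0.56  0.68  0.   -0.18] F [0.4 0.5 0.3] gap 0.0612
t 11.15 tcp [ 0.4639 -0.1052 -0.0258] q [0.004 0.777 0.629 0.003] J [-0.39  0.31 -0.56  0.68  0.   -0.18] F [-0.4  0.4 -0.7] gap 0.0615
t 11.2 tcp [ 0.4638 -0.1052 -0.0259] q [0.004 0.777 0.629 0.003] J [-0.39  0.31 -0.56  0.68  0.   -0.18] F [-0.7  0.3 -0.3] gap 0.0615
```

Request:
servo_tool([
  {"xyz": [0,-0.003,0.007],"twist": [0.006,0,0],"jaw": 0.72},
  {"xyz": [0,-0.003,0.007],"twist": [0.006,0,0],"jaw": 0.72},
  {"xyz": [0,-0.003,0.007],"twist": [0.006,0,0],"jaw": 0.72},
])

```text
clock: 11.5
tcp_pos: [0.4585, -0.1038, -0.0351]
orientation: [-0.0, 0.777, 0.629, -0.0]
wrist_force: [-0.1, -0.6, 0.2]
finger_gap: 0.0609
```

```bash
python3 - <<'E'
from h import *
s=st(); go(.459,-.1035,-.035,78); k=cam('scene'); st(); wheels(k)
E
```

```text
t 11.5 tcp [ 0.4585 -0.1038 -0.0351] q [-0.     0.777  0.629 -0.   ] J [-0.39  0.33 -0.58  0.67  0.   -0.18] F [-0.1 -0.6  0.2] gap 0.0609
go (0.459, -0.1035, -0.035, 78) xyz [ 0.0004  0.0004 -0.0001] twist [-0.0008 -0.0003 -0.0004] rows 0.0
t 11.55 tcp [ 0.4587 -0.1039 -0.035 ] q [-0.     0.777  0.629 -0.   ] J [-0.39  0.33 -0.57  0.67  0.   -0.18] F [-0.2  0.8  0.1] gap 0.0616
[225.4 336.4] c [ 0.6228 -0.2964] rect [ 0.6222 -0.2961] [0.053  0.0506] ang 6.4
[369.9 299. ] c [ 7.014e-01 -6.000e-04] rect [7.012e-01 2.000e-04] [0.051 0.059] ang 65.3
[296.9 290.9] c [ 0.6034 -0.1216] rect [ 0.6029 -0.1213] [0.0547 0.0567] ang 31.6
[272.8 243.9] c [ 0.4617 -0.1049] rect [ 0.4605 -0.105 ] [0.0543 0.0567] ang 77.2
```

Good pose, so I close the jaws.

Request:
servo_tool([
  {"xyz": [0,0,0],"twist": [0,0,0],"jaw": 0.62},
  {"xyz": [0,0,0],"twist": [0,0,0],"jaw": 0.55},
  {"xyz": [0,0,0],"twist": [0,0,0],"jaw": 0.48},
  {"xyz": [0,0,0],"twist": [0,0,0],"jaw": 0.48},
  {"xyz": [0,0,0],"twist": [0,0,0],"jaw": 0.48},
  {"xyz": [0,0,0],"twist": [0,0,0],"jaw": 0.48},
], squeeze=30)

```text
clock: 12.05
tcp_pos: [0.4591, -0.104, -0.0347]
orientation: [0.0, 0.777, 0.629, 0.0]
wrist_force: [-1.5, 1.2, 5.8]
finger_gap: 0.0471
```

```bash
python3 - <<'E'
from h import *
s=st(); k=cam('top'); wheels(k)
E
```

```text
t 12.05 tcp [ 0.4591 -0.104  -0.0347] q [0.    0.777 0.629 0.   ] J [-0.39  0.32 -0.57  0.67  0.   -0.18] F [-1.5  1.2  5.8] gap 0.0471
[331.1 227.9] c [ 0.6006 -0.1195] rect [ 0.6008 -0.1189] [0.0521 0.0511] ang 30.3
[394.6 214.1] c [ 0.6402 -0.3   ] rect [ 0.6398 -0.2995] [0.0494 0.0496] ang 6.9
[289.2 192. ] c [ 7.024e-01 -6.000e-04] rect [ 0.702  -0.0008] [0.0496 0.0495] ang 26.8
```

Wheel C is gripped at 47.1 mm. Wheel B has been knocked to (0.640,-0.300). I release C, lift, turn 90° and regrip along the other axis.

Request:
servo_tool([
  {"xyz": [0,0,-0.001],"twist": [0,0,0],"jaw": 0.72},
  {"xyz": [0,0,-0.001],"twist": [0,0,0],"jaw": 0.72},
  {"xyz": [0,0,-0.001],"twist": [0,0,0],"jaw": 0.72},
  {"xyz": [0,0,-0.025],"twist": [0,0,0],"jaw": 0.72},
  {"xyz": [0,0,-0.03],"twist": [0,0,0.12],"jaw": 0.72},
  {"xyz": [0,0,-0.03],"twist": [0,0,0.24],"jaw": 0.72},
  {"xyz": [0,0,-0.03],"twist": [0,0,0.36],"jaw": 0.72},
  {"xyz": [0,0,-0.03],"twist": [0,0,0.48],"jaw": 0.72},
  {"xyz": [0,0,-0.03],"twist": [0,0,0.6],"jaw": 0.72},
  {"xyz": [0,0,-0.03],"twist": [0,0,0.72],"jaw": 0.72},
  {"xyz": [0,0,-0.03],"twist": [0,0,0.84],"jaw": 0.72},
  {"xyz": [0,0,-0.03],"twist": [0,0,0.96],"jaw": 0.72},
])

```text
clock: 13.1
tcp_pos: [0.459, -0.104, -0.0051]
orientation: [-0.0, 0.981, 0.196, -0.0]
wrist_force: [0.4, -0.6, 0.2]
finger_gap: 0.0618
```

Request:
servo_tool([
  {"xyz": [0,0,0],"twist": [0,0,0.12],"jaw": 0.72},
  {"xyz": [0,0,0],"twist": [0,0,0.24],"jaw": 0.72},
  {"xyz": [0,0,0],"twist": [0,0,0.36],"jaw": 0.72},
  {"xyz": [0,0,0],"twist": [0,0,0.48],"jaw": 0.72},
  {"xyz": [0,0,0],"twist": [0,0,0.611],"jaw": 0.72},
  {"xyz": [0,0,0],"twist": [0,0,0.611],"jaw": 0.72},
  {"xyz": [0,0,0],"twist": [0,0,0.611],"jaw": 0.72},
])

```text
clock: 13.68
tcp_pos: [0.459, -0.104, -0.005]
orientation: [-0.0, 0.995, -0.103, -0.0]
wrist_force: [0.3, -0.1, -0.1]
finger_gap: 0.0618
```

```bash
python3 - <<'E'
from h import *
s=st(); go(.4591,-.104,-.035,-12); k=cam('top'); wheels(k);k=cam('scene'); wheels(k)
E
```

```text
t 13.68 tcp [ 0.459 -0.104 -0.005] q [-0.     0.995 -0.103 -0.   ] J [-0.39  0.28 -0.54  0.75  0.    1.38] F [ 0.3 -0.1 -0.1] gap 0.0618
go (0.4591, -0.104, -0.035, -12) xyz [ 0.0001 -0.      0.03  ] twist [-0.0001  0.0002  0.0025] rows 0.7
[331.2 227.9] c [ 0.6006 -0.1196] rect [ 0.6004 -0.1191] [0.052  0.0521] ang 31.6
[394.8 212.7] c [ 0.6443 -0.3006] rect [ 0.6445 -0.3006] [0.0494 0.0494] ang 7.3
[289.2 191.9] c [ 7.026e-01 -6.000e-04] rect [ 0.7037 -0.0014] [0.0484 0.0482] ang 0.2
[227.8 347.4] c [ 0.6472 -0.3023] rect [ 0.6466 -0.302 ] [0.0535 0.0505] ang 6.4
[370. 299.] c [ 7.014e-01 -6.000e-04] rect [ 0.7011 -0.    ] [0.0508 0.0594] ang 58.5
[296.9 290.9] c [ 0.6034 -0.1216] rect [ 0.6029 -0.1213] [0.0547 0.0567] ang 31.6
[270.1 246.6] c [ 0.4655 -0.114 ] rect [ 0.4612 -0.1064] [0.0521 0.0569] ang 79.7
```

Request:
servo_tool([
  {"xyz": [0,0,0.02],"twist": [0,0,0],"jaw": 0.72},
  {"xyz": [0,0,0.029],"twist": [0,0,0],"jaw": 0.72},
  {"xyz": [0,0,0.029],"twist": [0,0,0],"jaw": 0.62},
  {"xyz": [0,0,0.029],"twist": [0,0,0],"jaw": 0.55},
  {"xyz": [0,0,0.029],"twist": [0,0,0],"jaw": 0.48},
  {"xyz": [0,0,0.029],"twist": [0,0,0],"jaw": 0.48},
  {"xyz": [0,0,0.029],"twist": [0,0,0],"jaw": 0.48},
  {"xyz": [0,0,0.029],"twist": [0,0,0],"jaw": 0.48},
  {"xyz": [0,0,0.02],"twist": [0,0,0],"jaw": 0.48},
  {"xyz": [0,0,-0.02],"twist": [0,0,0],"jaw": 0.48},
  {"xyz": [0,0,-0.06],"twist": [0,0,0],"jaw": 0.48},
  {"xyz": [0,0,-0.1],"twist": [0,0,0],"jaw": 0.48},
], squeeze=40)

```text
clock: 14.78
tcp_pos: [0.4581, -0.1036, 0.097]
orientation: [-0.0, 0.994, -0.105, -0.001]
wrist_force: [0.8, -0.9, -0.9]
finger_gap: 0.0467
```

```bash
python3 - <<'E'
from h import *
s=st(); go(.492,.1265,.11,11); k=cam('scene'); P=cloud(k)
hsv=cv2.cvtColor(k['color'],cv2.COLOR_RGB2HSV); m=((hsv[...,0]<12)|(hsv[...,0]>172))&(hsv[...,1]>90)&(hsv[...,2]>90)
T=np.array(s['tcp_pos']); Q=P[m]; d=Q-T; w=np.linalg.norm(d[:,:2],axis=1)<.05; print(w.sum(), (Q[w].min(0)-T).round(4),(Q[w].max(0)-T).round(4), np.percentile(Q[w][:,2]-T[2],[5,50,95]).round(4))
E
```

```text
t 14.78 tcp [ 0.4581 -0.1036  0.097 ] q [-0.     0.994 -0.105 -0.001] J [-0.39  0.17 -0.4   1.    0.    1.39] F [ 0.8 -0.9 -0.9] gap 0.0467
go (0.492, 0.1265, 0.11, 11) xyz [-0.0148 -0.2322 -0.0129] twist [-0.0006  0.0012 -0.4019] rows 5.6
209 [-0.0309 -0.0314  0.0336] [0.0326 0.0213 0.0565] [0.0361 0.0438 0.0466]
```

Wheel C is held, with its bottom at tcp+0.034 and its top at tcp+0.044. Combining both bar grips puts the spindle axis at (0.492,0.128) in the robot frame, and the camera gave (0.493,0.129).

Request:
servo_tool([
  {"xyz": [-0.014,-0.234,-0.01],"twist": [0,0,-0.402],"jaw": 0.48},
  {"xyz": [-0.014,-0.234,-0.01],"twist": [0,0,-0.402],"jaw": 0.48},
  {"xyz": [-0.014,-0.234,-0.01],"twist": [0,0,-0.402],"jaw": 0.48},
  {"xyz": [-0.014,-0.234,-0.01],"twist": [0,0,-0.402],"jaw": 0.48},
  {"xyz": [-0.014,-0.234,-0.01],"twist": [0,0,-0.402],"jaw": 0.48},
  {"xyz": [-0.014,-0.234,-0.01],"twist": [0,0,-0.402],"jaw": 0.48},
  {"xyz": [-0.014,-0.234,-0.01],"twist": [0,0,-0.402],"jaw": 0.48},
  {"xyz": [-0.014,-0.234,-0.01],"twist": [0,0,-0.402],"jaw": 0.48},
])

```text
clock: 15.5
tcp_pos: [0.4941, 0.1293, 0.1058]
orientation: [0.0, 0.995, 0.098, 0.0]
wrist_force: [0.2, 0.6, -1.2]
finger_gap: 0.0466
```

```bash
python3 - <<'E'
from h import *
s=st(); go(.4922,.1283,.052,11); k=cam('scene'); save(k,'p1.png',(335,130,415,220),7)
print(proj(k,[.4922,.1283,.079]),((proj(k,[.4922,.1283,.079])-[335,130])*7).round())
E
```

```text
t 15.5 tcp [0.4941 0.1293 0.1058] q [0.    0.995 0.098 0.   ] J [ 0.1   0.24 -0.29  1.04 -0.    1.47] F [ 0.2  0.6 -1.2] gap 0.0466
go (0.4922, 0.1283, 0.052, 11) xyz [-0.0021  0.0006  0.0538] twist [ 0.0002 -0.0007  0.0036] rows 1.3
[365.40160031 193.03761102] [213. 441.]
```

View pics/p1.png

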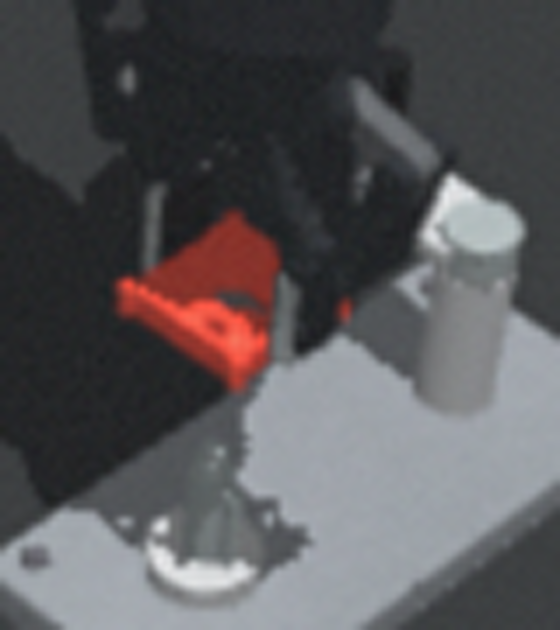

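The spindle tip is at crop (213,445), matching the projected (213,441). The arm is swung clear. Descending onto the cone.

Request:
servo_tool([
  {"xyz": [-0.002,0.0005,0.03],"twist": [0,0,0],"jaw": 0.48},
  {"xyz": [-0.002,0.0005,0.053],"twist": [0,0,0],"jaw": 0.48},
  {"xyz": [-0.002,0.0005,0.053],"twist": [0,0,0],"jaw": 0.48},
  {"xyz": [-0.002,0.0005,0.06],"twist": [0,0,0],"jaw": 0.48},
  {"xyz": [-0.002,0.0005,0.066],"twist": [0,0,0],"jaw": 0.48},
  {"xyz": [-0.002,0.0005,0.066],"twist": [0,0,0],"jaw": 0.48},
])

```text
clock: 16.05
tcp_pos: [0.4925, 0.1263, 0.0392]
orientation: [-0.0, 0.995, 0.095, 0.0]
wrist_force: [-0.6, -0.7, -0.2]
finger_gap: 0.0472
```

```bash
python3 - <<'E'
from h import *
s=st(); go(.4922,.1283,.030,11)
E
```

```text
t 16.05 tcp [0.4925 0.1263 0.0392] q [-0.     0.995  0.095  0.   ] J [ 0.09  0.29 -0.39  0.88  0.    1.47] F [-0.6 -0.7 -0.2] gap 0.0472
go (0.4922, 0.1283, 0.03, 11) xyz [ 0.0001 -0.002   0.0092] twist [-0.     -0.0002 -0.0011] rows 0.2
```

Request:
servo_tool([
  {"xyz": [0,-0.0015,0.003],"twist": [0,0,0],"jaw": 0.48},
  {"xyz": [0,-0.0015,0.006],"twist": [0,0,0],"jaw": 0.48},
  {"xyz": [0,-0.0015,0.009],"twist": [0,0,0],"jaw": 0.48},
  {"xyz": [0,-0.0015,0.009],"twist": [0,0,0],"jaw": 0.48},
])

```text
clock: 16.38
tcp_pos: [0.4918, 0.1284, 0.0299]
orientation: [-0.0, 0.995, 0.096, -0.0]
wrist_force: [1.1, -0.1, 0.3]
finger_gap: 0.0468
```

Request:
servo_tool([
  {"xyz": [0,0,0.004],"twist": [0,0,0],"jaw": 0.48},
  {"xyz": [0,0,0.008],"twist": [0,0,0],"jaw": 0.48},
  {"xyz": [0,0,0.012],"twist": [0,0,0],"jaw": 0.48},
  {"xyz": [0,0,0.012],"twist": [0,0,0],"jaw": 0.48},
])

```text
clock: 16.72
tcp_pos: [0.4912, 0.1283, 0.0171]
orientation: [-0.0, 0.995, 0.096, -0.001]
wrist_force: [0.7, -0.3, -1.4]
finger_gap: 0.0473
```

Request:
servo_tool([
  {"xyz": [0.0005,0,0.006],"twist": [0,0,0],"jaw": 0.48},
  {"xyz": [0.0005,0,0.014],"twist": [0,0,0],"jaw": 0.48},
  {"xyz": [0.0005,0,0.014],"twist": [0,0,0],"jaw": 0.48},
  {"xyz": [0.0005,0,0.014],"twist": [0,0,0],"jaw": 0.72},
  {"xyz": [0.0005,0,0.014],"twist": [0,0,0],"jaw": 0.72},
  {"xyz": [0.0005,0,0.014],"twist": [0,0,0],"jaw": 0.72},
  {"xyz": [0.0005,0,0.014],"twist": [0,0,0],"jaw": 0.72},
  {"xyz": [0.0005,0,-0.02],"twist": [0,0,0],"jaw": 0.72},
  {"xyz": [0.0005,0,-0.06],"twist": [0,0,0],"jaw": 0.72},
  {"xyz": [0.0005,0,-0.1],"twist": [0,0,0],"jaw": 0.72},
  {"xyz": [0.0005,0,-0.14],"twist": [0,0,0],"jaw": 0.72},
])

```text
clock: 17.63
tcp_pos: [0.492, 0.1284, 0.16]
orientation: [-0.0, 0.995, 0.096, -0.0]
wrist_force: [1.7, 0.5, -1.0]
finger_gap: 0.0614
```

```bash
cat >> h.py <<'E'
def red(k,x=.4925,y=.1285,r=.045,zmin=.02):
    P=cloud(k); hsv=cv2.cvtColor(k['color'],cv2.COLOR_RGB2HSV); m=((hsv[...,0]<12)|(hsv[...,0]>172))&(hsv[...,1]>90)&(hsv[...,2]>60)
    Q=P[m]; Q=Q[(np.linalg.norm(Q[:,:2]-[x,y],axis=1)<r)&(Q[:,2]>zmin)]
    if len(Q): print('on spindle',len(Q),'c',Q.mean(0).round(4),'z pct',np.percentile(Q[:,2],[5,25,50,75,95]).round(4))
    return Q
E
python3 - <<'E'
from h import *
s=st()
for n in('scene','top'):
    k=cam(n); Q=red(k); 
    if len(Q):
        A=np.c_[Q[:,:2]-[.4925,.1285],np.ones(len(Q))]; 
        if n=='top': print('plane',np.linalg.lstsq(A,Q[:,2],rcond=None)[0].round(4))
    wheels(k)
go(.6005,-.120,.20,121)
E
```

```text
t 17.63 tcp [0.492  0.1284 0.16  ] q [-0.     0.995  0.096 -0.   ] J [ 0.1   0.2  -0.2   1.17  0.    1.48] F [ 1.7  0.5 -1. ] gap 0.0614
on spindle 305 c [0.4973 0.122  0.0378] z pct [0.0306 0.0364 0.0389 0.0405 0.0423]
[227.8 347.4] c [ 0.6472 -0.3023] rect [ 0.6466 -0.302 ] [0.0535 0.0505] ang 6.4
[370.  298.9] c [ 7.014e-01 -5.000e-04] rect [ 7.014e-01 -2.000e-04] [0.0537 0.0564] ang 79.1
[296.9 290.9] c [ 0.6034 -0.1216] rect [ 0.6029 -0.1213] [0.0547 0.0567] ang 31.6
[363.2 207.7] c [0.4767 0.1383] rect [0.4722 0.142 ] [0.0594 0.0603] ang 12.8
on spindle 150 c [0.4937 0.1163 0.0426] z pct [0.0269 0.0376 0.0393 0.0415 0.0446]
plane [ 0.3276 -0.9853  0.0302]
[246.4 265.8] c [0.4932 0.1193] rect [0.4948 0.1222] [0.0545 0.0369] ang 7.5
[331.2 227.9] c [ 0.6006 -0.1196] rect [ 0.6004 -0.1191] [0.052  0.0521] ang 31.6
[394.8 212.7] c [ 0.6444 -0.3007] rect [ 0.6445 -0.3006] [0.0494 0.0494] ang 7.3
[289.2 191.9] c [ 7.026e-01 -5.000e-04] rect [ 0.7037 -0.0014] [0.0484 0.0482] ang 0.2
go (0.6005, -0.12, 0.2, 121) xyz [ 0.0544  0.2641 -0.0334] twist [ 0.0131 -0.0075 -1.9197] rows 15.4
```

Wheel C is home: its top is at about 0.040, which is 30 + 10 mm. Next is wheel A, with the first grip at yaw 31.

```bash
python3 - <<'E'
from h import *
go(.6005,-.1195,.16,31)
E
```

```text
go (0.6005, -0.1195, 0.16, 31) xyz [0.054  0.2636 0.0066] twist [ 0.0034 -0.0125 -0.3489] rows 6.5
```

Request:
servo_tool([
  {"xyz": [0.054,0.264,0],"twist": [0,0,-0.35],"jaw": 0.72},
  {"xyz": [0.054,0.264,0],"twist": [0,0,-0.35],"jaw": 0.72},
  {"xyz": [0.054,0.264,0],"twist": [0,0,-0.35],"jaw": 0.72},
  {"xyz": [0.054,0.264,0],"twist": [0,0,-0.35],"jaw": 0.72},
  {"xyz": [0.054,0.264,0],"twist": [0,0,-0.35],"jaw": 0.72},
  {"xyz": [0.054,0.264,0],"twist": [0,0,-0.35],"jaw": 0.72},
  {"xyz": [0.054,0.264,0.03],"twist": [0,0,-0.35],"jaw": 0.72},
  {"xyz": [0.054,0.264,0.07],"twist": [0,0,-0.35],"jaw": 0.72},
  {"xyz": [0.054,0.264,0.11],"twist": [0,0,-0.35],"jaw": 0.72},
  {"xyz": [0.054,0.264,0.14],"twist": [0,0,-0.35],"jaw": 0.72},
  {"xyz": [0.054,0.264,0.15],"twist": [0,0,-0.35],"jaw": 0.72},
  {"xyz": [0.054,0.264,0.15],"twist": [0,0,-0.35],"jaw": 0.72},
])

```text
clock: 18.73
tcp_pos: [0.593, -0.1195, 0.0049]
orientation: [-0.002, 0.964, 0.268, -0.003]
wrist_force: [0.2, -0.6, -0.1]
finger_gap: 0.0615
```

```bash
python3 - <<'E'
from h import *
k=cam('top');wheels(k); s=st(); go(.6005,-.1195,-.034,31)
E
```

```text
[242.5 266.3] c [0.4917 0.1304] rect [0.4925 0.1305] [0.0547 0.0517] ang 10.3
[394.8 212.7] c [ 0.6443 -0.3007] rect [ 0.644  -0.3009] [0.0493 0.0491] ang 5.9
[289.3 192. ] c [ 7.023e-01 -7.000e-04] rect [ 0.702  -0.0008] [0.0496 0.0495] ang 26.8
t 18.78 tcp [ 0.5951 -0.1201  0.0076] q [-0.001  0.963  0.268 -0.001] J [-0.33  0.49 -0.17  0.91  0.    0.7 ] F [0.  0.7 0.6] gap 0.0617
go (0.6005, -0.1195, -0.034, 31) xyz [0.005  0.0024 0.0415] twist [-0.0018  0.0014  0.001 ] rows 1.0
```

Request:
servo_tool([
  {"xyz": [0.005,0.0025,0],"twist": [0,0,0],"jaw": 0.72},
  {"xyz": [0.005,0.0025,0.02],"twist": [0,0,0],"jaw": 0.72},
  {"xyz": [0.005,0.0025,0.036],"twist": [0,0,0],"jaw": 0.72},
  {"xyz": [0.005,0.0025,0.036],"twist": [0,0,0],"jaw": 0.72},
  {"xyz": [0.005,0.0025,0.036],"twist": [0,0,0],"jaw": 0.72},
])

```text
clock: 19.2
tcp_pos: [0.6027, -0.1201, -0.0262]
orientation: [0.001, 0.963, 0.268, 0.001]
wrist_force: [-0.5, -0.4, 0.3]
finger_gap: 0.0614
```

```bash
python3 - <<'E'
from h import *
s=st(); go(.6005,-.1195,-.034,31)
E
```

```text
t 19.2 tcp [ 0.6027 -0.1201 -0.0262] q [0.001 0.963 0.268 0.001] J [-0.33  0.54 -0.19  0.84  0.    0.7 ] F [-0.5 -0.4  0.3] gap 0.0614
go (0.6005, -0.1195, -0.034, 31) xyz [-0.0016 -0.0016  0.0078] twist [ 0.0015 -0.0014  0.0014] rows 0.2
```

Request:
servo_tool([
  {"xyz": [-0.0015,-0.0015,0.004],"twist": [0,0,0],"jaw": 0.72},
  {"xyz": [-0.0015,-0.0015,0.008],"twist": [0,0,0],"jaw": 0.72},
  {"xyz": [-0.0015,-0.0015,0.008],"twist": [0,0,0],"jaw": 0.72},
  {"xyz": [-0.0015,-0.0015,0.008],"twist": [0,0,0],"jaw": 0.62},
  {"xyz": [-0.0015,-0.0015,0.008],"twist": [0,0,0],"jaw": 0.55},
  {"xyz": [-0.0015,-0.0015,0.008],"twist": [0,0,0],"jaw": 0.48},
  {"xyz": [-0.0015,-0.0015,0.008],"twist": [0,0,0],"jaw": 0.48},
  {"xyz": [-0.0015,-0.0015,0.008],"twist": [0,0,0],"jaw": 0.48},
  {"xyz": [-0.0015,-0.0015,0.008],"twist": [0,0,0],"jaw": 0.48},
], squeeze=30)

```text
clock: 19.95
tcp_pos: [0.6, -0.1197, -0.0349]
orientation: [0.0, 0.964, 0.268, 0.001]
wrist_force: [-1.4, 0.9, 6.4]
finger_gap: 0.047
```

Request:
servo_tool([
  {"xyz": [0,0,-0.001],"twist": [0,0,0],"jaw": 0.72},
  {"xyz": [0,0,-0.001],"twist": [0,0,0],"jaw": 0.72},
  {"xyz": [0,0,-0.001],"twist": [0,0,0],"jaw": 0.72},
  {"xyz": [0,0,-0.025],"twist": [0,0,0],"jaw": 0.72},
  {"xyz": [0,0,-0.03],"twist": [0,0,-0.12],"jaw": 0.72},
  {"xyz": [0,0,-0.03],"twist": [0,0,-0.24],"jaw": 0.72},
  {"xyz": [0,0,-0.03],"twist": [0,0,-0.36],"jaw": 0.72},
  {"xyz": [0,0,-0.03],"twist": [0,0,-0.48],"jaw": 0.72},
  {"xyz": [0,0,-0.03],"twist": [0,0,-0.6],"jaw": 0.72},
  {"xyz": [0,0,-0.03],"twist": [0,0,-0.72],"jaw": 0.72},
  {"xyz": [0,0,-0.03],"twist": [0,0,-0.84],"jaw": 0.72},
  {"xyz": [0,0,-0.03],"twist": [0,0,-0.96],"jaw": 0.72},
])

```text
clock: 20.95
tcp_pos: [0.5991, -0.1194, -0.0062]
orientation: [-0.0, 0.729, 0.685, -0.0]
wrist_force: [0.1, -0.8, -0.1]
finger_gap: 0.0611
```

Request:
servo_tool([
  {"xyz": [0,0,0],"twist": [0,0,-0.12],"jaw": 0.72},
  {"xyz": [0,0,0],"twist": [0,0,-0.24],"jaw": 0.72},
  {"xyz": [0,0,0],"twist": [0,0,-0.36],"jaw": 0.72},
  {"xyz": [0,0,0],"twist": [0,0,-0.48],"jaw": 0.72},
  {"xyz": [0,0,0],"twist": [0,0,-0.611],"jaw": 0.72},
  {"xyz": [0,0,0],"twist": [0,0,-0.611],"jaw": 0.72},
  {"xyz": [0,0,0],"twist": [0,0,-0.611],"jaw": 0.72},
])

```text
clock: 21.53
tcp_pos: [0.5992, -0.1194, -0.0061]
orientation: [-0.0, 0.493, 0.87, 0.0]
wrist_force: [0.0, 0.1, -0.1]
finger_gap: 0.0613
```

```bash
python3 - <<'E'
from h import *
s=st(); go(.6,-.1197,-.034,121); k=cam('scene'); wheels(k)
E
```

```text
t 21.53 tcp [ 0.5992 -0.1194 -0.0061] q [-0.     0.493  0.87   0.   ] J [-0.33  0.51 -0.18  0.88  0.   -0.87] F [ 0.   0.1 -0.1] gap 0.0613
go (0.6, -0.1197, -0.034, 121) xyz [-0.0007  0.0006  0.0279] twist [-0.0002 -0.0004 -0.0019] rows 0.7
[227.8 347.4] c [ 0.6472 -0.3023] rect [ 0.6466 -0.302 ] [0.0535 0.0505] ang 6.4
[370. 299.] c [ 7.014e-01 -6.000e-04] rect [ 0.7011 -0.    ] [0.0508 0.0594] ang 58.5
[300.6 291.5] c [ 0.6089 -0.1157] rect [ 0.6042 -0.1209] [0.0504 0.0568] ang 30.7
[363.3 207.7] c [0.4767 0.1388] rect [0.4722 0.142 ] [0.0594 0.0603] ang 12.8
```

Request:
servo_tool([
  {"xyz": [0,0,0.02],"twist": [0,0,0],"jaw": 0.72},
  {"xyz": [0,0,0.0285],"twist": [0,0,0],"jaw": 0.72},
  {"xyz": [0,0,0.0285],"twist": [0,0,0],"jaw": 0.62},
  {"xyz": [0,0,0.0285],"twist": [0,0,0],"jaw": 0.55},
  {"xyz": [0,0,0.0285],"twist": [0,0,0],"jaw": 0.48},
  {"xyz": [0,0,0.0285],"twist": [0,0,0],"jaw": 0.48},
  {"xyz": [0,0,0.0285],"twist": [0,0,0],"jaw": 0.48},
  {"xyz": [0,0,0.0285],"twist": [0,0,0],"jaw": 0.48},
  {"xyz": [0,0,0.02],"twist": [0,0,0],"jaw": 0.48},
  {"xyz": [0,0,-0.02],"twist": [0,0,0],"jaw": 0.48},
  {"xyz": [0,0,-0.06],"twist": [0,0,0],"jaw": 0.48},
  {"xyz": [0,0,-0.1],"twist": [0,0,0],"jaw": 0.48},
], squeeze=40)

```text
clock: 22.58
tcp_pos: [0.5985, -0.1191, 0.0957]
orientation: [-0.001, 0.492, 0.871, -0.0]
wrist_force: [0.8, -0.6, -0.5]
finger_gap: 0.0468
```

```bash
python3 - <<'E'
from h import *
s=st(); go(.4922,.1283,.105,101); k=cam('scene'); Q=red(k,*s['tcp_pos'][:2],r=.05); print(np.percentile(Q[:,2]-s['tcp_pos'][2],[5,50,95]).round(4), (Q.mean(0)-s['tcp_pos']).round(4))
E
```

```text
t 22.58 tcp [ 0.5985 -0.1191  0.0957] q [-0.001  0.492  0.871 -0.   ] J [-0.33  0.43 -0.04  1.1   0.   -0.87] F [ 0.8 -0.6 -0.5] gap 0.0468
go (0.4922, 0.1283, 0.105, 101) xyz [ 0.2668  0.0366 -0.009 ] twist [-0.0011 -0.0011  0.3501] rows 6.5
on spindle 343 c [ 0.6102 -0.113   0.1404] z pct [0.1319 0.1372 0.1397 0.141  0.1429]
[0.0362 0.044  0.0472] [0.0117 0.0061 0.0446]
```

Request:
servo_tool([
  {"xyz": [0.267,0.0365,-0.01],"twist": [0,0,0.35],"jaw": 0.48},
  {"xyz": [0.267,0.0365,-0.01],"twist": [0,0,0.35],"jaw": 0.48},
  {"xyz": [0.267,0.0365,-0.01],"twist": [0,0,0.35],"jaw": 0.48},
  {"xyz": [0.267,0.0365,-0.01],"twist": [0,0,0.35],"jaw": 0.48},
  {"xyz": [0.267,0.0365,-0.01],"twist": [0,0,0.35],"jaw": 0.48},
  {"xyz": [0.267,0.0365,-0.01],"twist": [0,0,0.35],"jaw": 0.48},
  {"xyz": [0.267,0.0365,-0.01],"twist": [0,0,0.35],"jaw": 0.48},
  {"xyz": [0.267,0.0365,-0.01],"twist": [0,0,0.35],"jaw": 0.48},
  {"xyz": [0.267,0.0365,-0.01],"twist": [0,0,0.35],"jaw": 0.48},
])

```text
clock: 23.38
tcp_pos: [0.4927, 0.1291, 0.1049]
orientation: [0.001, 0.635, 0.773, 0.0]
wrist_force: [0.0, 0.5, -0.2]
finger_gap: 0.0469
```

```bash
python3 - <<'E'
from h import *
s=st(); go(.492,.1283,.052,101)
E
```

```text
t 23.38 tcp [0.4927 0.1291 0.1049] q [0.001 0.635 0.773 0.   ] J [ 0.1   0.24 -0.3   1.04 -0.   -0.1 ] F [ 0.   0.5 -0.2] gap 0.0469
go (0.492, 0.1283, 0.052, 101) xyz [-0.0006 -0.0009  0.0529] twist [0.0013 0.0004 0.0029] rows 1.3
```

Request:
servo_tool([
  {"xyz": [-0.0006,-0.0005,0.03],"twist": [0,0,0],"jaw": 0.48},
  {"xyz": [-0.0006,-0.0005,0.053],"twist": [0,0,0],"jaw": 0.48},
  {"xyz": [-0.0006,-0.0005,0.053],"twist": [0,0,0],"jaw": 0.48},
  {"xyz": [-0.0006,-0.0005,0.06],"twist": [0,0,0],"jaw": 0.48},
  {"xyz": [-0.0006,-0.0005,0.066],"twist": [0,0,0],"jaw": 0.48},
  {"xyz": [-0.0006,-0.0005,0.066],"twist": [0,0,0],"jaw": 0.48},
])

```text
clock: 23.88
tcp_pos: [0.493, 0.1268, 0.038]
orientation: [0.0, 0.636, 0.771, 0.0]
wrist_force: [-0.3, -0.3, -0.2]
finger_gap: 0.0466
```

```bash
python3 - <<'E'
from h import *
s=st(); go(.492,.1283,.030,101)
E
```

```text
t 23.88 tcp [0.493  0.1268 0.038 ] q [0.    0.636 0.771 0.   ] J [ 0.09  0.3  -0.39  0.88 -0.   -0.1 ] F [-0.3 -0.3 -0.2] gap 0.0466
go (0.492, 0.1283, 0.03, 101) xyz [ 0.0017 -0.0007  0.008 ] twist [ 0.0002  0.     -0.0009] rows 0.2
```

Request:
servo_tool([
  {"xyz": [0.0015,-0.0007,0.004],"twist": [0,0,0],"jaw": 0.48},
  {"xyz": [0.0015,-0.0007,0.008],"twist": [0,0,0],"jaw": 0.48},
  {"xyz": [0.0015,-0.0007,0.012],"twist": [0,0,0],"jaw": 0.48},
  {"xyz": [0.0015,-0.0007,0.016],"twist": [0,0,0],"jaw": 0.48},
  {"xyz": [0.0015,-0.0007,0.02],"twist": [0,0,0],"jaw": 0.48},
  {"xyz": [0.0015,-0.0007,0.02],"twist": [0,0,0],"jaw": 0.48},
])

```text
clock: 24.38
tcp_pos: [0.4909, 0.1287, 0.0173]
orientation: [-0.0, 0.636, 0.772, -0.0]
wrist_force: [0.2, -0.3, -0.1]
finger_gap: 0.0466
```

No resistance, so it is keyed past the key's top. Releasing and rising.

Request:
servo_tool([
  {"xyz": [0,0.001,0.004],"twist": [0,0,0],"jaw": 0.48},
  {"xyz": [0,0.001,0.004],"twist": [0,0,0],"jaw": 0.48},
  {"xyz": [0,0.001,0.004],"twist": [0,0,0],"jaw": 0.72},
  {"xyz": [0,0.001,0.004],"twist": [0,0,0],"jaw": 0.72},
  {"xyz": [0,0.001,0.004],"twist": [0,0,0],"jaw": 0.72},
  {"xyz": [0,0.001,0.004],"twist": [0,0,0],"jaw": 0.72},
  {"xyz": [0,0.001,-0.03],"twist": [0,0,0],"jaw": 0.72},
  {"xyz": [0,0.001,-0.07],"twist": [0,0,0],"jaw": 0.72},
  {"xyz": [0,0.001,-0.11],"twist": [0,0,0],"jaw": 0.72},
  {"xyz": [0,0.001,-0.14],"twist": [0,0,0],"jaw": 0.72},
])

```text
clock: 25.22
tcp_pos: [0.4932, 0.129, 0.1615]
orientation: [0.001, 0.636, 0.772, 0.001]
wrist_force: [0.9, 1.1, -0.1]
finger_gap: 0.0613
```

```bash
python3 - <<'E'
from h import *
s=st()
for n in('scene','top'):
    k=cam(n); red(k); wheels(k)
go(.644,-.301,.16,97); go(.644,-.301,.16,7)
E
```

```text
t 25.22 tcp [0.4932 0.129  0.1615] q [0.001 0.636 0.772 0.001] J [ 0.1   0.2  -0.2   1.17  0.   -0.09] F [ 0.9  1.1 -0.1] gap 0.0613
on spindle 400 c [0.4995 0.1218 0.0457] z pct [0.0319 0.0424 0.0484 0.0501 0.0522]
[227.8 347.4] c [ 0.6472 -0.3023] rect [ 0.6466 -0.302 ] [0.0535 0.0505] ang 6.4
[370. 299.] c [ 7.014e-01 -6.000e-04] rect [ 0.7011 -0.    ] [0.0508 0.0594] ang 58.5
[363.8 206. ] c [0.4726 0.143 ] rect [0.4683 0.1456] [0.0654 0.069 ] ang 12.8
on spindle 92 c [0.4883 0.1109 0.0751] z pct [0.0314 0.0454 0.0489 0.051  0.2709]
[394.8 212.7] c [ 0.6444 -0.3007] rect [ 0.6445 -0.3006] [0.0494 0.0494] ang 7.3
[289.2 191.9] c [ 7.027e-01 -6.000e-04] rect [ 0.7037 -0.0014] [0.0484 0.0482] ang 0.2
go (0.644, -0.301, 0.16, 97) xyz [-0.4507  0.0625  0.0053] twist [0.0111 0.0005 0.0702] rows 10.9
go (0.644, -0.301, 0.16, 7) xyz [-0.4507  0.0625  0.0053] twist [ 0.0092 -0.0084  1.641 ] rows 13.1
```

Wheel A is home, top at 0.050. Next is wheel B at (0.644,-0.301): first grip at yaw 97, then 7. I'll view its keyway again, since it was knocked.

```bash
python3 - <<'E'
from h import *
k=cam('scene'); x,y=.645,-.301
W=[(x+.05,y+.05),(x+.05,y-.05),(x-.05,y-.05),(x-.05,y+.05)]
src=np.float32([proj(k,[a,b,.01]) for a,b in W]); Hm=cv2.getPerspectiveTransform(src,np.float32([[0,0],[300,0],[300,300],[0,300]]))
a=cv2.warpPerspective(k['color'][...,::-1],Hm,(300,300),flags=cv2.INTER_CUBIC)
b=cv2.resize(k['color'][160:230,330:400,::-1],(300,300),interpolation=cv2.INTER_CUBIC)
cv2.imwrite('pics/b2.png',np.hstack([a,b]))
E
```

```text
(no output)
```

View pics/b2.png

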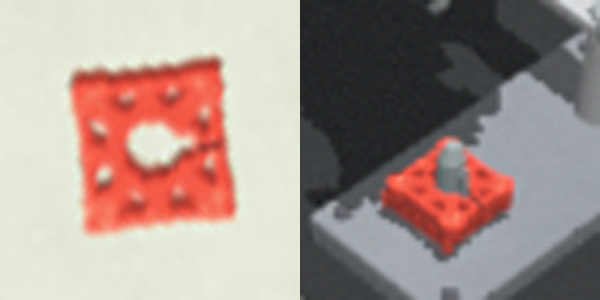

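Request:
servo_tool([
  {"xyz": [-0.4505,0.0625,0],"twist": [0,0,0.07],"jaw": 0.72},
  {"xyz": [-0.4505,0.0625,0],"twist": [0,0,0.07],"jaw": 0.72},
  {"xyz": [-0.4505,0.0625,0],"twist": [0,0,0.07],"jaw": 0.72},
  {"xyz": [-0.4505,0.0625,0],"twist": [0,0,0.07],"jaw": 0.72},
  {"xyz": [-0.4505,0.0625,0],"twist": [0,0,0.07],"jaw": 0.72},
  {"xyz": [-0.4505,0.0625,0],"twist": [0,0,0.07],"jaw": 0.72},
  {"xyz": [-0.4505,0.0625,0],"twist": [0,0,0.07],"jaw": 0.72},
  {"xyz": [-0.4505,0.0625,0],"twist": [0,0,0.07],"jaw": 0.72},
  {"xyz": [-0.4505,0.0625,0],"twist": [0,0,0.07],"jaw": 0.72},
  {"xyz": [-0.4505,0.0625,0],"twist": [0,0,0.07],"jaw": 0.72},
  {"xyz": [-0.4505,0.0625,0],"twist": [0,0,0.07],"jaw": 0.72},
  {"xyz": [-0.4505,0.0625,0],"twist": [0,0,0.07],"jaw": 0.72},
])

```text
clock: 26.37
tcp_pos: [0.64, -0.3084, 0.1533]
orientation: [-0.001, 0.665, 0.747, -0.001]
wrist_force: [-0.0, 0.5, -1.1]
finger_gap: 0.0615
```

Request:
servo_tool([
  {"xyz": [0,0,0.04],"twist": [0,0,0],"jaw": 0.72},
  {"xyz": [0,0,0.08],"twist": [0,0,0],"jaw": 0.72},
  {"xyz": [0,0,0.12],"twist": [0,0,0],"jaw": 0.72},
  {"xyz": [0,0,0.15],"twist": [0,0,0],"jaw": 0.72},
  {"xyz": [0,0,0.15],"twist": [0,0,0],"jaw": 0.72},
  {"xyz": [0,0,0.15],"twist": [0,0,0],"jaw": 0.72},
])

```text
clock: 26.87
tcp_pos: [0.6372, -0.2995, 0.0048]
orientation: [-0.004, 0.663, 0.749, -0.001]
wrist_force: [-1.2, -0.5, 0.7]
finger_gap: 0.0615
```

```bash
python3 - <<'E'
from h import *
s=st(); go(.644,-.301,-.034,97); wheels(cam('scene'))
E
```

```text
t 26.87 tcp [ 0.6372 -0.2995  0.0048] q [-0.004  0.663  0.749 -0.001] J [-0.55  0.67  0.14  1.04  0.   -0.68] F [-1.2 -0.5  0.7] gap 0.0615
go (0.644, -0.301, -0.034, 97) xyz [-0.0025  0.0068  0.0387] twist [-0.0056 -0.0047  0.    ] rows 0.9
[227.9 347.3] c [ 0.6472 -0.302 ] rect [ 0.6466 -0.302 ] [0.0533 0.0506] ang 6.2
[369.9 299. ] c [ 7.014e-01 -6.000e-04] rect [ 0.7011 -0.    ] [0.0508 0.0594] ang 58.5
[363.9 206.1] c [0.4731 0.1428] rect [0.4683 0.1456] [0.0654 0.069 ] ang 12.8
```

Wheel B's keyway still points right, with its index at (215,145) and centre at (155,145). The two loaded wheels sit flat on the spindle.

Request:
servo_tool([
  {"xyz": [-0.002,0.004,0],"twist": [0,0,0],"jaw": 0.72},
  {"xyz": [-0.002,0.004,0.02],"twist": [0,0,0],"jaw": 0.72},
  {"xyz": [-0.002,0.004,0.03],"twist": [0,0,0],"jaw": 0.72},
  {"xyz": [-0.002,0.004,0.03],"twist": [0,0,0],"jaw": 0.72},
  {"xyz": [-0.002,0.004,0.03],"twist": [0,0,0],"jaw": 0.72},
])

```text
clock: 27.33
tcp_pos: [0.6442, -0.3028, -0.0212]
orientation: [0.0, 0.663, 0.749, 0.0]
wrist_force: [-0.7, -0.1, 0.0]
finger_gap: 0.0616
```

```bash
python3 - <<'E'
from h import *
s=st(); go(.644,-.301,-.034,97)
E
```

```text
t 27.33 tcp [ 0.6442 -0.3028 -0.0212] q [0.    0.663 0.749 0.   ] J [-0.55  0.7   0.12  0.99  0.   -0.67] F [-0.7 -0.1  0. ] gap 0.0616
go (0.644, -0.301, -0.034, 97) xyz [ 0.0018 -0.      0.0128] twist [ 0.0001 -0.0001  0.0001] rows 0.3
```

Request:
servo_tool([
  {"xyz": [0.0015,0,0.006],"twist": [0,0,0],"jaw": 0.72},
  {"xyz": [0.0015,0,0.0125],"twist": [0,0,0],"jaw": 0.72},
  {"xyz": [0.0015,0,0.0125],"twist": [0,0,0],"jaw": 0.72},
  {"xyz": [0.0015,0,0.0125],"twist": [0,0,0],"jaw": 0.62},
  {"xyz": [0.0015,0,0.0125],"twist": [0,0,0],"jaw": 0.55},
  {"xyz": [0.0015,0,0.0125],"twist": [0,0,0],"jaw": 0.48},
  {"xyz": [0.0015,0,0.0125],"twist": [0,0,0],"jaw": 0.48},
  {"xyz": [0.0015,0,0.0125],"twist": [0,0,0],"jaw": 0.48},
  {"xyz": [0.0015,0,0.0125],"twist": [0,0,0],"jaw": 0.48},
], squeeze=30)

```text
clock: 28.08
tcp_pos: [0.6441, -0.3014, -0.0342]
orientation: [0.0, 0.663, 0.749, 0.0]
wrist_force: [0.0, -0.7, 0.5]
finger_gap: 0.047
```

Gripped at 47.0 mm. I release, lift and turn to yaw 7 (twist +1.571).

Request:
servo_tool([
  {"xyz": [0,0,0],"twist": [0,0,0],"jaw": 0.72},
  {"xyz": [0,0,0],"twist": [0,0,0],"jaw": 0.72},
  {"xyz": [0,0,0],"twist": [0,0,0],"jaw": 0.72},
  {"xyz": [0,0,-0.025],"twist": [0,0,0],"jaw": 0.72},
  {"xyz": [0,0,-0.03],"twist": [0,0,0.12],"jaw": 0.72},
  {"xyz": [0,0,-0.03],"twist": [0,0,0.24],"jaw": 0.72},
  {"xyz": [0,0,-0.03],"twist": [0,0,0.36],"jaw": 0.72},
  {"xyz": [0,0,-0.03],"twist": [0,0,0.48],"jaw": 0.72},
  {"xyz": [0,0,-0.03],"twist": [0,0,0.6],"jaw": 0.72},
  {"xyz": [0,0,-0.03],"twist": [0,0,0.72],"jaw": 0.72},
  {"xyz": [0,0,-0.03],"twist": [0,0,0.84],"jaw": 0.72},
  {"xyz": [0,0,-0.03],"twist": [0,0,0.96],"jaw": 0.72},
])

```text
clock: 29.08
tcp_pos: [0.6439, -0.3014, -0.0044]
orientation: [-0.0, 0.935, 0.356, 0.0]
wrist_force: [0.2, 1.0, 1.1]
finger_gap: 0.0617
```

Request:
servo_tool([
  {"xyz": [0,0,0],"twist": [0,0,0.12],"jaw": 0.72},
  {"xyz": [0,0,0],"twist": [0,0,0.24],"jaw": 0.72},
  {"xyz": [0,0,0],"twist": [0,0,0.36],"jaw": 0.72},
  {"xyz": [0,0,0],"twist": [0,0,0.48],"jaw": 0.72},
  {"xyz": [0,0,0],"twist": [0,0,0.611],"jaw": 0.72},
  {"xyz": [0,0,0],"twist": [0,0,0.611],"jaw": 0.72},
  {"xyz": [0,0,0],"twist": [0,0,0.611],"jaw": 0.72},
])

```text
clock: 29.67
tcp_pos: [0.6439, -0.3013, -0.0044]
orientation: [-0.0, 0.998, 0.062, 0.0]
wrist_force: [0.1, 0.6, 0.2]
finger_gap: 0.0619
```

```bash
python3 - <<'E'
from h import *
s=st(); go(.6441,-.3014,-.034,7); wheels(cam('scene'))
E
```

```text
t 29.67 tcp [ 0.6439 -0.3013 -0.0044] q [-0.     0.998  0.062  0.   ] J [-0.55  0.68  0.14  1.02  0.    0.9 ] F [0.1 0.6 0.2] gap 0.0619
go (0.6441, -0.3014, -0.034, 7) xyz [0.0002 0.0001 0.0296] twist [-0.0001 -0.      0.0028] rows 0.7
[221.1 351.4] c [ 0.6484 -0.3169] rect [ 0.6476 -0.3128] [0.0535 0.0313] ang 8.1
[369.9 299. ] c [ 7.013e-01 -6.000e-04] rect [ 0.7011 -0.    ] [0.0508 0.0594] ang 58.5
[363.9 206.2] c [0.4732 0.1429] rect [0.4683 0.1456] [0.0654 0.069 ] ang 12.8
```

Request:
servo_tool([
  {"xyz": [0,0,0.02],"twist": [0,0,0],"jaw": 0.72},
  {"xyz": [0,0,0.0297],"twist": [0,0,0],"jaw": 0.72},
  {"xyz": [0,0,0.0297],"twist": [0,0,0],"jaw": 0.62},
  {"xyz": [0,0,0.0297],"twist": [0,0,0],"jaw": 0.55},
  {"xyz": [0,0,0.0297],"twist": [0,0,0],"jaw": 0.48},
  {"xyz": [0,0,0.0297],"twist": [0,0,0],"jaw": 0.48},
  {"xyz": [0,0,0.0297],"twist": [0,0,0],"jaw": 0.48},
  {"xyz": [0,0,0.0297],"twist": [0,0,0],"jaw": 0.48},
  {"xyz": [0,0,0.02],"twist": [0,0,0],"jaw": 0.48},
  {"xyz": [0,0,-0.02],"twist": [0,0,0],"jaw": 0.48},
  {"xyz": [0,0,-0.06],"twist": [0,0,0],"jaw": 0.48},
  {"xyz": [0,0,-0.1],"twist": [0,0,0],"jaw": 0.48},
], squeeze=40)

```text
clock: 30.72
tcp_pos: [0.6432, -0.3009, 0.0972]
orientation: [-0.0, 0.998, 0.061, -0.001]
wrist_force: [0.7, 0.3, 0.2]
finger_gap: 0.0467
```

```bash
python3 - <<'E'
from h import *
s=st(); go(.492,.1283,.105,101); k=cam('scene'); Q=red(k,*s['tcp_pos'][:2],r=.05); print(np.percentile(Q[:,2]-s['tcp_pos'][2],[5,50,95]).round(4), (Q.mean(0)-s['tcp_pos']).round(4))
E
```

```text
t 30.72 tcp [ 0.6432 -0.3009  0.0972] q [-0.     0.998  0.061 -0.001] J [-0.55  0.62  0.28  1.23  0.    0.9 ] F [0.7 0.3 0.2] gap 0.0467
go (0.492, 0.1283, 0.105, 101) xyz [-0.0978 -0.4445 -0.0073] twist [-1.6000e-03  0.0000e+00 -1.6407e+00] rows 13.1
on spindle 283 c [ 0.6471 -0.318   0.1406] z pct [0.1328 0.1392 0.1411 0.1421 0.1437]
[0.0356 0.0439 0.0465] [ 0.0039 -0.0171  0.0434]
```

Request:
servo_tool([
  {"xyz": [-0.0978,-0.4445,-0.008],"twist": [0,0,-1.641],"jaw": 0.48},
  {"xyz": [-0.0978,-0.4445,-0.008],"twist": [0,0,-1.641],"jaw": 0.48},
  {"xyz": [-0.0978,-0.4445,-0.008],"twist": [0,0,-1.641],"jaw": 0.48},
  {"xyz": [-0.0978,-0.4445,-0.008],"twist": [0,0,-1.641],"jaw": 0.48},
  {"xyz": [-0.0978,-0.4445,-0.008],"twist": [0,0,-1.641],"jaw": 0.48},
  {"xyz": [-0.0978,-0.4445,-0.008],"twist": [0,0,-1.641],"jaw": 0.48},
  {"xyz": [-0.0978,-0.4445,-0.008],"twist": [0,0,-1.641],"jaw": 0.48},
  {"xyz": [-0.0978,-0.4445,-0.008],"twist": [0,0,-1.641],"jaw": 0.48},
  {"xyz": [-0.0978,-0.4445,-0.008],"twist": [0,0,-1.641],"jaw": 0.48},
  {"xyz": [-0.0978,-0.4445,-0.008],"twist": [0,0,-1.641],"jaw": 0.48},
  {"xyz": [-0.0978,-0.4445,-0.008],"twist": [0,0,-1.641],"jaw": 0.48},
  {"xyz": [-0.0978,-0.4445,-0.008],"twist": [0,0,-1.641],"jaw": 0.48},
])

```text
clock: 31.77
tcp_pos: [0.4898, 0.1336, 0.1047]
orientation: [-0.001, 0.684, 0.73, 0.001]
wrist_force: [-0.5, -0.3, 0.4]
finger_gap: 0.047
```

```bash
python3 - <<'E'
from h import *
s=st(); go(.492,.1283,.105,101)
E
```

```text
t 31.77 tcp [0.4898 0.1336 0.1047] q [-0.001  0.684  0.73   0.001] J [ 0.11  0.23 -0.3   1.04  0.    0.04] F [-0.5 -0.3  0.4] gap 0.047
go (0.492, 0.1283, 0.105, 101) xyz [-0.0054  0.0019 -0.0003] twist [-1.000e-04 -2.500e-03 -1.275e-01] rows 1.0
```

Request:
servo_tool([
  {"xyz": [0,0,0],"twist": [0,0,-0.12],"jaw": 0.48},
  {"xyz": [0,0,0],"twist": [0,0,-0.127],"jaw": 0.48},
  {"xyz": [0,0,0],"twist": [0,0,-0.127],"jaw": 0.48},
  {"xyz": [0,0,0],"twist": [0,0,-0.127],"jaw": 0.48},
])

```text
clock: 32.1
tcp_pos: [0.493, 0.1276, 0.104]
orientation: [0.0, 0.643, 0.766, 0.0]
wrist_force: [-0.2, -0.2, -0.3]
finger_gap: 0.0466
```

```bash
python3 - <<'E'
from h import *
s=st(); go(.492,.1283,.052,101)
E
```

```text
t 32.1 tcp [0.493  0.1276 0.104 ] q [0.    0.643 0.766 0.   ] J [ 0.1   0.24 -0.3   1.04  0.   -0.08] F [-0.2 -0.2 -0.3] gap 0.0466
go (0.492, 0.1283, 0.052, 101) xyz [ 0.0008 -0.0009  0.052 ] twist [ 0.0007  0.     -0.0173] rows 1.2
```

Request:
servo_tool([
  {"xyz": [0.001,-0.0005,0.03],"twist": [0,0,-0.017],"jaw": 0.48},
  {"xyz": [0.001,-0.0005,0.052],"twist": [0,0,-0.017],"jaw": 0.48},
  {"xyz": [0.001,-0.0005,0.052],"twist": [0,0,-0.017],"jaw": 0.48},
  {"xyz": [0.001,-0.0005,0.06],"twist": [0,0,-0.017],"jaw": 0.48},
  {"xyz": [0.001,-0.0005,0.065],"twist": [0,0,-0.017],"jaw": 0.48},
  {"xyz": [0.001,-0.0005,0.065],"twist": [0,0,-0.017],"jaw": 0.48},
])

```text
clock: 32.6
tcp_pos: [0.4923, 0.1286, 0.0386]
orientation: [-0.0, 0.635, 0.772, 0.0]
wrist_force: [-0.5, 0.1, -0.6]
finger_gap: 0.047
```

```bash
python3 - <<'E'
from h import *
s=st(); go(.492,.1283,.030,101)
E
```

```text
t 32.6 tcp [0.4923 0.1286 0.0386] q [-0.     0.635  0.772  0.   ] J [ 0.1   0.3  -0.39  0.88  0.   -0.1 ] F [-0.5  0.1 -0.6] gap 0.047
go (0.492, 0.1283, 0.03, 101) xyz [-0.0002 -0.0003  0.0086] twist [-0.     -0.0001  0.002 ] rows 0.2
```

Request:
servo_tool([
  {"xyz": [0,0,0.004],"twist": [0,0,0],"jaw": 0.48},
  {"xyz": [0,0,0.008],"twist": [0,0,0],"jaw": 0.48},
  {"xyz": [0,0,0.012],"twist": [0,0,0],"jaw": 0.48},
  {"xyz": [0,0,0.016],"twist": [0,0,0],"jaw": 0.48},
  {"xyz": [0,0,0.016],"twist": [0,0,0],"jaw": 0.48},
])

```text
clock: 33.02
tcp_pos: [0.4916, 0.1289, 0.0219]
orientation: [-0.0, 0.635, 0.773, -0.0]
wrist_force: [-0.5, -0.1, 0.2]
finger_gap: 0.047
```

Request:
servo_tool([
  {"xyz": [0,0,0.001],"twist": [0,0,0],"jaw": 0.48},
  {"xyz": [0,0,0.001],"twist": [0,0,0],"jaw": 0.72},
  {"xyz": [0,0,0.001],"twist": [0,0,0],"jaw": 0.72},
  {"xyz": [0,0,0.001],"twist": [0,0,0],"jaw": 0.72},
  {"xyz": [0,0,0.001],"twist": [0,0,0],"jaw": 0.72},
  {"xyz": [0,0,-0.03],"twist": [0,0,0],"jaw": 0.72},
  {"xyz": [0,0,-0.07],"twist": [0,0,0],"jaw": 0.72},
  {"xyz": [0,0,-0.11],"twist": [0,0,0],"jaw": 0.72},
  {"xyz": [0,0,-0.15],"twist": [0,0,0],"jaw": 0.72},
  {"xyz": [0,0,-0.15],"twist": [0,0,0],"jaw": 0.72},
])

```text
clock: 33.85
tcp_pos: [0.4967, 0.1294, 0.1811]
orientation: [0.005, 0.635, 0.773, 0.005]
wrist_force: [1.3, 0.3, 0.9]
finger_gap: 0.0617
```

```bash
python3 - <<'E'
from h import *
s=st()
k=cam('scene'); red(k); wheels(k); save(k,'s3.png',(330,150,410,230),7)
t=cam('top'); wheels(t); P=cloud(t); g=P[220:300,170:320].reshape(-1,3); q=g[(g[:,2]>.125)&(g[:,2]<.143)&(g[:,0]<.45)]; print(q.round(3)[::6].tolist())
H=np.array([.4682,.256]); a=np.radians(-79)-1.6; p=H+.05*np.array([np.cos(a),np.sin(a)]); print('peg',p); go(*p,.16,15)
E
```

```text
t 33.85 tcp [0.4967 0.1294 0.1811] q [0.005 0.635 0.773 0.005] J [ 0.1   0.19 -0.16  1.21  0.   -0.1 ] F [1.3 0.3 0.9] gap 0.0617
on spindle 509 c [0.4994 0.1218 0.0524] z pct [0.0332 0.0454 0.0569 0.0602 0.0621]
[369.9 299. ] c [ 7.014e-01 -6.000e-04] rect [ 7.014e-01 -2.000e-04] [0.0537 0.0564] ang 79.1
[364.1 203.1] c [0.4648 0.1492] rect [0.4644 0.1506] [0.0737 0.078 ] ang 10.5
[289.2 191.9] c [ 7.026e-01 -6.000e-04] rect [ 0.7037 -0.0014] [0.0484 0.0482] ang 0.2
[]
peg [0.41886099 0.24789677]
go (np.float64(0.4188609923940975), np.float64(0.24789677049166842), 0.16, 15) xyz [ 0.1312 -0.0506  0.0148] twist [ 0.0046 -0.0037  1.5042] rows 12.0
```

View pics/s3.png

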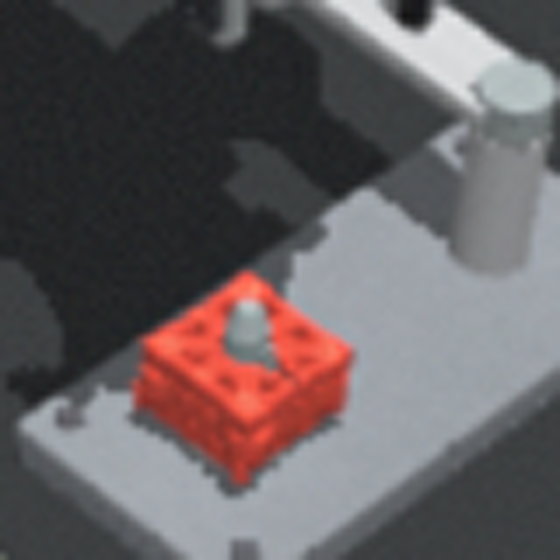

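The picture shows three wheels stacked flat with the key in their slots at (265,355). Their top is at 0.060, which is 30 + 30 mm, so all are home, and no coral wheel is left on the table. Back to the peg to close the arm.

Request:
servo_tool([
  {"xyz": [0.131,-0.0505,0.01],"twist": [0,0,1.56],"jaw": 0.5},
  {"xyz": [0.131,-0.0505,0.01],"twist": [0,0,1.56],"jaw": 0.5},
  {"xyz": [0.131,-0.0505,0.01],"twist": [0,0,1.56],"jaw": 0.5},
  {"xyz": [0.131,-0.0505,0.01],"twist": [0,0,1.56],"jaw": 0.5},
  {"xyz": [0.131,-0.0505,0.01],"twist": [0,0,1.56],"jaw": 0.5},
  {"xyz": [0.131,-0.0505,0.01],"twist": [0,0,1.56],"jaw": 0.5},
  {"xyz": [0.131,-0.0505,0.01],"twist": [0,0,1.56],"jaw": 0.5},
  {"xyz": [0.131,-0.0505,0.01],"twist": [0,0,1.56],"jaw": 0.5},
  {"xyz": [0.131,-0.0505,0.01],"twist": [0,0,1.56],"jaw": 0.5},
  {"xyz": [0.131,-0.0505,0.01],"twist": [0,0,1.56],"jaw": 0.5},
  {"xyz": [0.131,-0.0505,0.01],"twist": [0,0,1.56],"jaw": 0.5},
  {"xyz": [0.131,-0.0505,0.01],"twist": [0,0,1.56],"jaw": 0.5},
])

```text
clock: 34.95
tcp_pos: [0.4159, 0.2471, 0.1609]
orientation: [0.0, 0.989, 0.149, -0.002]
wrist_force: [0.8, -0.3, 0.0]
finger_gap: 0.0427
```

Request:
servo_tool([
  {"xyz": [0,0,0],"twist": [0,0,0.06],"jaw": 0.5},
  {"xyz": [0,0,0],"twist": [0,0,0.06],"jaw": 0.5},
  {"xyz": [0,0,0],"twist": [0,0,0.06],"jaw": 0.5},
])

```text
clock: 35.2
tcp_pos: [0.4163, 0.2472, 0.1614]
orientation: [0.0, 0.992, 0.123, -0.001]
wrist_force: [-0.1, 0.7, -0.7]
finger_gap: 0.0423
```

```bash
python3 - <<'E'
from h import *
s=st(); go(.419,.248,.079,11)
k=cam('scene'); P=cloud(k); g=k['color'].mean(2); Q=P[(g<45)&(P[...,2]>.1)&(P[...,2]<.142)&(abs(P[...,0]-.419)<.025)&(abs(P[...,1]-.248)<.025)]; print(len(Q),Q.mean(0) if len(Q) else '',Q[Q[:,2]>.134].mean(0) if len(Q) else '')
E
```

```text
t 35.2 tcp [0.4163 0.2472 0.1614] q [ 0.     0.992  0.123 -0.001] J [ 0.37  0.16 -0.25  1.17  0.    1.69] F [-0.1  0.7 -0.7] gap 0.0423
go (0.419, 0.248, 0.079, 11) xyz [ 0.003  -0.0001  0.0824] twist [0.0003 0.0023 0.0549] rows 2.0
77 [0.42178876 0.24585307 0.12481533] [0.42025311 0.24695957 0.13853814]
```

The peg measures (0.420,0.247), as expected. Descend and grip.

Request:
servo_tool([
  {"xyz": [0.003,0,0.04],"twist": [0,0,0],"jaw": 0.5},
  {"xyz": [0.003,0,0.075],"twist": [0,0,0],"jaw": 0.5},
  {"xyz": [0.003,0,0.082],"twist": [0,0,0],"jaw": 0.5},
  {"xyz": [0.003,0,0.082],"twist": [0,0,0],"jaw": 0.5},
  {"xyz": [0.003,0,0.082],"twist": [0,0,0],"jaw": 0.3},
  {"xyz": [0.003,0,0.082],"twist": [0,0,0],"jaw": 0.2},
  {"xyz": [0.003,0,0.082],"twist": [0,0,0],"jaw": 0.12},
  {"xyz": [0.003,0,0.082],"twist": [0,0,0],"jaw": 0.12},
  {"xyz": [0.003,0,0.082],"twist": [0,0,0],"jaw": 0.12},
], squeeze=30)

```text
clock: 36.0
tcp_pos: [0.418, 0.2481, 0.0824]
orientation: [-0.0, 0.992, 0.123, -0.001]
wrist_force: [-8.1, -1.9, 5.5]
finger_gap: 0.0128
```

```bash
python3 - <<'E'
from h import *
s=st(); Rc=rot(s['orientation']); H=np.array([.4682,.256]); p=s['tcp_pos'][:2]; d=p-H
t0=np.radians(-79)-np.arctan2(d[1],d[0]); print('theta',t0,np.hypot(*d),'yaw',np.degrees(np.arctan2(Rc[1,0],Rc[0,0])))
for i in range(1,15):
    th=t0-.12*i; a=np.radians(-79)-th; q=H+.05*np.array([np.cos(a),np.sin(a)]); print(i,th.round(3),(Rc.T@np.r_[q-p,0]).round(4))
E
```

```text
t 36.0 tcp [0.418  0.2481 0.0824] q [-0.     0.992  0.123 -0.001] J [ 0.37  0.22 -0.38  0.98  0.    1.69] F [-8.1 -1.9  5.5] gap 0.0128
theta 1.607514686464393 0.05077634660133462 yaw 14.087049479986435
1 1.488 [ 0.0006  0.0061 -0.    ]
2 1.368 [ 0.0011  0.012  -0.    ]
3 1.248 [ 0.0024  0.0179 -0.    ]
4 1.128 [ 0.0043  0.0236 -0.    ]
5 1.008 [ 0.0069  0.029  -0.    ]
6 0.888 [ 0.0101  0.034  -0.    ]
7 0.768 [ 0.014   0.0387 -0.0001]
8 0.648 [ 0.0183  0.0428 -0.0001]
9 0.528 [ 0.0231  0.0464 -0.0001]
10 0.408 [ 0.0283  0.0494 -0.0001]
11 0.288 [ 0.0338  0.0517 -0.0001]
12 0.168 [ 0.0396  0.0534 -0.0001]
13 0.048 [ 0.0455  0.0543 -0.0001]
14 -0.072 [ 0.0515  0.0546 -0.0002]
```

Request:
servo_tool([
  {"xyz": [-0.001,0.006,0],"twist": [0,0,-0.12],"jaw": 0.12},
  {"xyz": [-0.001,0.012,0],"twist": [0,0,-0.24],"jaw": 0.12},
  {"xyz": [0,0.018,0],"twist": [0,0,-0.36],"jaw": 0.12},
  {"xyz": [0.002,0.0235,0],"twist": [0,0,-0.48],"jaw": 0.12},
  {"xyz": [0.005,0.029,0],"twist": [0,0,-0.6],"jaw": 0.12},
  {"xyz": [0.008,0.034,0],"twist": [0,0,-0.72],"jaw": 0.12},
  {"xyz": [0.012,0.0385,0],"twist": [0,0,-0.84],"jaw": 0.12},
  {"xyz": [0.0165,0.043,0],"twist": [0,0,-0.96],"jaw": 0.12},
  {"xyz": [0.021,0.0465,0],"twist": [0,0,-1.08],"jaw": 0.12},
  {"xyz": [0.0265,0.0495,0],"twist": [0,0,-1.2],"jaw": 0.12},
  {"xyz": [0.032,0.0515,0],"twist": [0,0,-1.32],"jaw": 0.12},
  {"xyz": [0.038,0.053,0],"twist": [0,0,-1.44],"jaw": 0.12},
])

```text
clock: 37.0
tcp_pos: [0.4696, 0.206, 0.0824]
orientation: [0.0, 0.663, 0.748, 0.0]
wrist_force: [-3.1, -0.0, 0.7]
finger_gap: 0.0125
```

```bash
python3 - <<'E'
from h import *
s=st(); Rc=rot(s['orientation']); H=np.array([.4682,.256]); p=s['tcp_pos'][:2]; d=p-H
t0=np.radians(-79)-np.arctan2(d[1],d[0]); print('theta',t0,np.hypot(*d),'yaw',np.degrees(np.arctan2(Rc[1,0],Rc[0,0])))
for th in (.08,0,-.06):
    a=np.radians(-79)-th; q=H+.05*np.array([np.cos(a),np.sin(a)]); print(th,(Rc.T@np.r_[q-p,0]).round(4))
E
```

```text
t 37.0 tcp [0.4696 0.206  0.0824] q [0.    0.663 0.748 0.   ] J [ 0.26  0.26 -0.32  0.99  0.    0.14] F [-3.1 -0.   0.7] gap 0.0125
theta 0.16361341224201809 0.05006008281936179 yaw 96.9142555792233
0.08 [-0.0002  0.0042  0.    ]
0 [-0.      0.0082  0.    ]
-0.06 [0.0003 0.0112 0.    ]
```

Request:
servo_tool([
  {"xyz": [0,0.004,0],"twist": [0,0,-0.05],"jaw": 0.12},
  {"xyz": [0,0.008,0],"twist": [0,0,-0.1],"jaw": 0.12},
  {"xyz": [0,0.011,0],"twist": [0,0,-0.13],"jaw": 0.12},
  {"xyz": [0,0.012,0],"twist": [0,0,-0.13],"jaw": 0.12},
  {"xyz": [0,0.012,0],"twist": [0,0,-0.13],"jaw": 0.12},
])

```text
clock: 37.42
tcp_pos: [0.4783, 0.2071, 0.0823]
orientation: [-0.002, 0.615, 0.788, -0.002]
wrist_force: [-11.8, -2.8, 8.0]
finger_gap: 0.0127
```

```bash
python3 - <<'E'
from h import *
s=st(); H=np.array([.4682,.256]); d=s['tcp_pos'][:2]-H
print('theta',np.radians(-79)-np.arctan2(d[1],d[0]))
E
```

```text
t 37.42 tcp [0.4783 0.2071 0.0823] q [-0.002  0.615  0.788 -0.002] J [ 0.25  0.28 -0.29  1.    0.    0.01] F [-11.8  -2.8   8. ] gap 0.0127
theta -0.012324545805531217
```

The arm is at its stop: the peg is at (0.4783,0.2071) against (0.4777,0.2069) originally, with 12 N resisting. Release it and go to the collar.

Request:
servo_tool([
  {"xyz": [0,-0.002,0],"twist": [0,0,0],"jaw": 0.12},
  {"xyz": [0,-0.002,0],"twist": [0,0,0],"jaw": 0.45},
  {"xyz": [0,-0.002,0],"twist": [0,0,0],"jaw": 0.45},
  {"xyz": [0,-0.002,0],"twist": [0,0,0],"jaw": 0.45},
  {"xyz": [0,-0.002,0],"twist": [0,0,0],"jaw": 0.45},
  {"xyz": [0,-0.002,-0.04],"twist": [0,0,0],"jaw": 0.45},
  {"xyz": [0,-0.002,-0.08],"twist": [0,0,0],"jaw": 0.45},
  {"xyz": [0,-0.002,-0.08],"twist": [0,0,0],"jaw": 0.45},
  {"xyz": [0,-0.002,-0.08],"twist": [0,0,0],"jaw": 0.45},
])

```text
clock: 38.17
tcp_pos: [0.4823, 0.2075, 0.1638]
orientation: [0.002, 0.616, 0.788, 0.003]
wrist_force: [0.4, -0.0, -0.7]
finger_gap: 0.0383
```

```bash
python3 - <<'E'
from h import *
s=st(); go(.492,.128,.155,11)
k=cam('scene'); save(k,'c2.png',(335,140,415,220),6)
E
```

```text
t 38.17 tcp [0.4823 0.2075 0.1638] q [0.002 0.616 0.788 0.003] J [ 0.25  0.22 -0.16  1.18  0.    0.01] F [ 0.4 -0.  -0.7] gap 0.0383
go (0.492, 0.128, 0.155, 11) xyz [-0.0795 -0.0099  0.0087] twist [ 0.0051 -0.0055  1.6229] rows 13.0
```

View pics/c2.png

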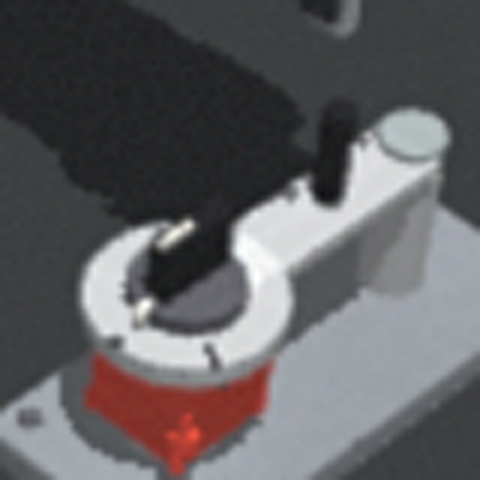

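The picture shows the arm closed over the stack, with the pointer (tip (143,312)) still at the short mark (113,342), so the collar is unlocked.

Request:
servo_tool([
  {"xyz": [-0.0795,-0.01,0.005],"twist": [0,0,1.623],"jaw": 0.45},
  {"xyz": [-0.0795,-0.01,0.005],"twist": [0,0,1.623],"jaw": 0.45},
  {"xyz": [-0.0795,-0.01,0.005],"twist": [0,0,1.623],"jaw": 0.45},
  {"xyz": [-0.0795,-0.01,0.005],"twist": [0,0,1.623],"jaw": 0.45},
  {"xyz": [-0.0795,-0.01,0.005],"twist": [0,0,1.623],"jaw": 0.45},
  {"xyz": [-0.0795,-0.01,0.005],"twist": [0,0,1.623],"jaw": 0.45},
  {"xyz": [-0.0795,-0.01,0.005],"twist": [0,0,1.623],"jaw": 0.45},
  {"xyz": [-0.0795,-0.01,0.005],"twist": [0,0,1.623],"jaw": 0.45},
  {"xyz": [-0.0795,-0.01,0.005],"twist": [0,0,1.623],"jaw": 0.45},
  {"xyz": [-0.0795,-0.01,0.005],"twist": [0,0,1.623],"jaw": 0.45},
  {"xyz": [-0.0795,-0.01,0.005],"twist": [0,0,1.623],"jaw": 0.45},
  {"xyz": [-0.0795,-0.01,0.005],"twist": [0,0,1.623],"jaw": 0.45},
])

```text
clock: 39.22
tcp_pos: [0.4882, 0.1272, 0.154]
orientation: [-0.0, 0.988, 0.154, -0.001]
wrist_force: [-0.1, 0.8, 0.7]
finger_gap: 0.0386
```

Request:
servo_tool([
  {"xyz": [0,0,0],"twist": [0,0,0.123],"jaw": 0.45},
  {"xyz": [0,0,0],"twist": [0,0,0.123],"jaw": 0.45},
  {"xyz": [0,0,0],"twist": [0,0,0.123],"jaw": 0.45},
])

```text
clock: 39.47
tcp_pos: [0.4885, 0.1273, 0.1544]
orientation: [-0.0, 0.995, 0.098, -0.001]
wrist_force: [0.2, 0.9, 0.7]
finger_gap: 0.0385
```

```bash
python3 - <<'E'
from h import *
s=st(); go(.492,.128,.077,11)
E
```

```text
t 39.47 tcp [0.4885 0.1273 0.1544] q [-0.     0.995  0.098 -0.001] J [ 0.1   0.2  -0.22  1.16  0.    1.47] F [0.2 0.9 0.7] gap 0.0385
go (0.492, 0.128, 0.077, 11) xyz [0.0038 0.     0.0774] twist [-0.0003  0.0022  0.0033] rows 1.9
```

Request:
servo_tool([
  {"xyz": [0.003,0,0.037],"twist": [0,0,0],"jaw": 0.45},
  {"xyz": [0.003,0,0.07],"twist": [0,0,0],"jaw": 0.45},
  {"xyz": [0.003,0,0.077],"twist": [0,0,0],"jaw": 0.45},
  {"xyz": [0.003,0,0.077],"twist": [0,0,0],"jaw": 0.45},
  {"xyz": [0.003,0,0.077],"twist": [0,0,0],"jaw": 0.3},
  {"xyz": [0.003,0,0.077],"twist": [0,0,0],"jaw": 0.2},
  {"xyz": [0.003,0,0.077],"twist": [0,0,0],"jaw": 0.1},
  {"xyz": [0.003,0,0.077],"twist": [0,0,0],"jaw": 0.1},
  {"xyz": [0.003,0,0.077],"twist": [0,0,0],"jaw": 0.1},
], squeeze=30)

```text
clock: 40.22
tcp_pos: [0.4924, 0.1279, 0.0806]
orientation: [0.0, 0.995, 0.096, 0.001]
wrist_force: [-4.9, -0.9, 7.6]
finger_gap: 0.0111
```

```bash
python3 - <<'E'
from h import *
s=st(); go(.492,.128,.077,11+60.2)
E
```

```text
t 40.22 tcp [0.4924 0.1279 0.0806] q [0.    0.995 0.096 0.001] J [ 0.1   0.25 -0.33  0.98 -0.    1.47] F [-4.9 -0.9  7.6] gap 0.0111
go (0.492, 0.128, 0.077, 71.2) xyz [-0.0004 -0.0002  0.0036] twist [ 1.2000e-03 -1.0000e-03 -1.0504e+00] rows 8.4
```

Request:
servo_tool([
  {"xyz": [0,0,-0.001],"twist": [0,0,-0.1],"jaw": 0.1},
  {"xyz": [0,0,-0.001],"twist": [0,0,-0.2],"jaw": 0.1},
  {"xyz": [0,0,-0.001],"twist": [0,0,-0.3],"jaw": 0.1},
  {"xyz": [0,0,-0.001],"twist": [0,0,-0.4],"jaw": 0.1},
  {"xyz": [0,0,-0.001],"twist": [0,0,-0.5],"jaw": 0.1},
  {"xyz": [0,0,-0.001],"twist": [0,0,-0.6],"jaw": 0.1},
  {"xyz": [0,0,-0.001],"twist": [0,0,-0.7],"jaw": 0.1},
  {"xyz": [0,0,-0.001],"twist": [0,0,-0.8],"jaw": 0.1},
  {"xyz": [0,0,-0.001],"twist": [0,0,-0.9],"jaw": 0.1},
  {"xyz": [0,0,-0.001],"twist": [0,0,-1.0],"jaw": 0.1},
  {"xyz": [0,0,-0.001],"twist": [0,0,-1.05],"jaw": 0.1},
  {"xyz": [0,0,-0.001],"twist": [0,0,-1.05],"jaw": 0.1},
])

```text
clock: 41.22
tcp_pos: [0.4925, 0.1281, 0.0806]
orientation: [0.0, 0.813, 0.582, 0.001]
wrist_force: [-2.4, -0.2, 0.8]
finger_gap: 0.0114
```

```bash
python3 - <<'E'
from h import *
s=st(); Rm=rot(s['orientation']); print('yaw',np.degrees(np.arctan2(Rm[1,0],Rm[0,0])),'target 71.2', s['ft_torque'])
E
```

```text
t 41.22 tcp [0.4925 0.1281 0.0806] q [0.    0.813 0.582 0.001] J [ 0.1   0.25 -0.33  0.98  0.    0.42] F [-2.4 -0.2  0.8] gap 0.0114
yaw 71.25217543761956 target 71.2 [0.04717527 0.39192172 0.02965837]
```

Yaw is 71.25° against a target of 71.2°, and the grip held. Release, rise clear and check.

Request:
servo_tool([
  {"xyz": [0,0,0],"twist": [0,0,0],"jaw": 0.1},
  {"xyz": [0,0,0],"twist": [0,0,0],"jaw": 0.45},
  {"xyz": [0,0,0],"twist": [0,0,0],"jaw": 0.45},
  {"xyz": [0,0,0],"twist": [0,0,0],"jaw": 0.45},
  {"xyz": [0,0,0],"twist": [0,0,0],"jaw": 0.45},
  {"xyz": [0,0,-0.04],"twist": [0,0,0],"jaw": 0.45},
  {"xyz": [0,0,-0.08],"twist": [0,0,0],"jaw": 0.45},
  {"xyz": [0.01,-0.03,-0.12],"twist": [0,0,0],"jaw": 0.45},
  {"xyz": [0.02,-0.06,-0.15],"twist": [0,0,0],"jaw": 0.45},
  {"xyz": [0.03,-0.09,-0.16],"twist": [0,0,0],"jaw": 0.45},
  {"xyz": [0.04,-0.1,-0.16],"twist": [0,0,0],"jaw": 0.45},
  {"xyz": [0.04,-0.1,-0.16],"twist": [0,0,0],"jaw": 0.45},
])

```text
clock: 42.22
tcp_pos: [0.4096, 0.2003, 0.2418]
orientation: [0.0, 0.812, 0.583, 0.002]
wrist_force: [0.0, -0.1, -0.5]
finger_gap: 0.0386
```

```bash
python3 - <<'E'
from h import *
s=st(); k=cam('scene'); t=cam('top')
a=cv2.resize(k['color'][150:220,335:405,::-1],(400,400),interpolation=cv2.INTER_CUBIC); b=cv2.resize(t['color'][240:300,200:260,::-1],(400,400),interpolation=cv2.INTER_CUBIC)
cv2.imwrite('pics/fin.png',np.hstack([a,b])); red(k)
P=cloud(k); g=k['color'].mean(2); m=(P[...,2]>.126)&(P[...,2]<.135)&(np.linalg.norm(P[...,:2]-SO,axis=2)<.025)
Q=P[m][:,:2]; c=Q.mean(0); u,sv,vt=np.linalg.svd(Q-c); an=np.degrees(np.arctan2(vt[0,1],vt[0,0]))%180; print('bar c',c,'dir',an,'expected',-19%180,len(Q))
E
```

```text
t 42.22 tcp [0.4096 0.2003 0.2418] q [0.    0.812 0.583 0.002] J [ 0.28  0.07 -0.15  1.35  0.    0.6 ] F [ 0.  -0.1 -0.5] gap 0.0386
on spindle 294 c [0.5057 0.1155 0.0473] z pct [0.032  0.0394 0.0485 0.0557 0.0603]
bar c [0.49512509 0.12594583] dir 161.4419831471124 expected 161 69
```

View pics/fin.png

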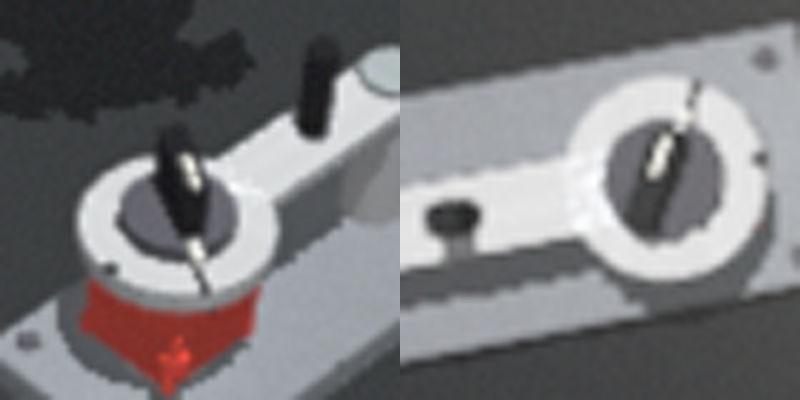

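The pointer lines up with the long thin mark in both views: (190,245) to (205,290) on the left, and (690,115) to (697,85) on the right. The bar direction is 161.4° against an expected 161°. The arm is closed and the gripper is clear.

```bash
python3 - <<'E'
from h import *
print(env.hand_in())
E
```

```text
the job is handed in; nothing more can be done
None
```

The embossing stand is loaded, locked and handed in at about 42 s of the 208 s allowed. The hand-in gives no verdict.

**What was done:** I turned the collar to its unlocked stop with the arm closed, then swung the arm to about 1.6 rad. Three coral wheels were on the table and I loaded all three. I gripped each on both axes to centre it, lowered it over the key without resistance, and released it. Then I closed the arm to its stop and turned the collar to its locked mark.

**Last checks:**
- **Wheels:** the stack top rose to 40, 50 and then 60 mm above the table as the wheels went on, so all three sat home and flat.
- **Arm:** when closed, the peg was within 1 mm of where it started, with the stop resisting.
- **Collar:** the bar direction is 161.4° against 161° expected, and the pointer is on the long mark in both views.
- **Gripper:** it is clear of everything.
- **Cups:** I did not check them again at the end, but no move went near them.

**What disagreed:**
- **Reported TCP:** it lay about 33–40 mm below the real fingertips, depending on jaw opening. My first attempt to grip the collar closed above the bar, and I allowed for this afterwards.
- **Camera offset:** the scene camera reads about 2–3 mm further in x than the top camera and the robot. I followed the robot and the top camera.
- **Knocked wheel:** one wheel was knocked about 2.5 cm during the run. I found it again and loaded it.

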